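Put the cordless handles on charge, battery end down

TASK

Put all three cordless handles into the slanted charging stand, one in each well, battery end down and pushed fully home. The battery is the heavy end; the two ends look the same, so lift each handle at its middle to feel which one it is. Leave everything else on the table where it is.

Things in the scene. Friction and masses are not known exactly. Their poses are not given: they have to be found in the camera images.
- handle_a_mid (a point): centre (11 mm above the table at the start) of a loose handle: white bar 150 mm long, 22 mm square, ribbed grey cap on each end, lying flat. x along it, z up. A 100 g battery shut inside one end, 47 mm from the middle, unseen, makes that end heavy; shell 60 g. x may point to either end, anew each time. Held at the middle, the heavy end pulls down with 0.045 N m
- handle_b_mid (a point): centre (11 mm above the table at the start) of a loose handle: white bar 150 mm long, 22 mm square, ribbed grey cap on each end, lying flat. x along it, z up. A 100 g battery shut inside one end, 47 mm from the middle, unseen, makes that end heavy; shell 60 g. x may point to either end, anew each time. Held at the middle, the heavy end pulls down with 0.045 N m
- handle_c_mid (a point): centre (11 mm above the table at the start) of a loose handle: white bar 150 mm long, 22 mm square, ribbed grey cap on each end, lying flat. x along it, z up. A 100 g battery shut inside one end, 47 mm from the middle, unseen, makes that end heavy; shell 60 g. x may point to either end, anew each time. Held at the middle, the heavy end pulls down with 0.045 N m
- stand_base (a point): foot centre, under the middle well's floor, of the fixed charging stand: a white slanted block 191 mm wide with three square wells in a row, on a grey foot 95 mm deep, 105 mm high in all. x level, towards the wells' open, higher side; y along the row; z up. The wells rise 40 degrees from level towards x; the block rises at most 26 mm above their axes
- well1_floor (a point): centre of the floor of the well at the -y end of the stand, 52 mm above the table. x runs up the well's axis and out of its mouth, y along the row (62 mm a well), z square to both, upward. 27 x 27 mm inside, sides along y and z, straight for 40 mm, then flared at 45 degrees to the mouth at 50 mm. A handle fully home has its end on the floor, its middle 75 mm out along x
- well2_floor (a point): centre of the floor of the well in the middle of the stand, 52 mm above the table. x runs up the well's axis and out of its mouth, y along the row (62 mm a well), z square to both, upward. 27 x 27 mm inside, sides along y and z, straight for 40 mm, then flared at 45 degrees to the mouth at 50 mm. A handle fully home has its end on the floor, its middle 75 mm out along x
- well3_floor (a point): centre of the floor of the well at the +y end of the stand, 52 mm above the table. x runs up the well's axis and out of its mouth, y along the row (62 mm a well), z square to both, upward. 27 x 27 mm inside, sides along y and z, straight for 40 mm, then flared at 45 degrees to the mouth at 50 mm. A handle fully home has its end on the floor, its middle 75 mm out along x
- pot_near: loose lidded steel pot, 80 mm across, 86 mm high; origin at the centre of its underside; to be left alone
- pot_far: loose lidded steel pot, 70 mm across, 79 mm high; origin at the centre of its underside; to be left alone
- amber_cup: loose amber glass cup, 44 mm across, 42 mm high; origin at the centre of its underside; to be left alone
- carton: loose white carton, 45 x 45 mm, 50 mm high; origin at the centre of its underside; to be left alone
- floss: loose round white case, 54 mm across, 21 mm high; origin at the centre of its underside; to be left alone
- mouse: loose computer mouse on its black mat, 100 x 58 mm, 30 mm high; origin at the centre of its underside; to be left alone
- organiser: loose pill organiser with seven clear lids, 30 x 210 mm (long way along its y), 22 mm high; origin at the centre of its underside; to be left alone
Mind the look-alikes: they are no part of the job. Leave any orange or pink look-alike of the part that bears handle_b_mid alone.

How it is judged:
At the end, for the whole second after the job is handed in: Each of the three handles sits in a well of its own, its end within 8 mm of the well's floor, in line with the well within 0.2 rad, its battery end at the bottom, at rest and released; every bystander is within 30 mm of where it started (((x of handle_a_mid in the frame of well1_floor between 0.065 and 0.083 m and distance between handle_a_mid and well1_home below 0.016 m and angle between the x axis of handle_a_mid and the x axis of well1_floor, either way round below 0.2 rad and x of handle_a_battery in the frame of well1_floor below 0.05 m) or (x of handle_a_mid in the frame of well2_floor between 0.065 and 0.083 m and distance between handle_a_mid and well2_home below 0.016 m and angle between the x axis of handle_a_mid and the x axis of well2_floor, either way round below 0.2 rad and x of handle_a_battery in the frame of well2_floor below 0.05 m) or (x of handle_a_mid in the frame of well3_floor between 0.065 and 0.083 m and distance between handle_a_mid and well3_home below 0.016 m and angle between the x axis of handle_a_mid and the x axis of well3_floor, either way round below 0.2 rad and x of handle_a_battery in the frame of well3_floor below 0.05 m)) and linear speed of each of handle_a, handle_b, handle_c below 0.02 m/s and ((x of handle_b_mid in the frame of well1_floor between 0.065 and 0.083 m and distance between handle_b_mid and well1_home below 0.016 m and angle between the x axis of handle_b_mid and the x axis of well1_floor, either way round below 0.2 rad and x of handle_b_battery in the frame of well1_floor below 0.05 m) or (x of handle_b_mid in the frame of well2_floor between 0.065 and 0.083 m and distance between handle_b_mid and well2_home below 0.016 m and angle between the x axis of handle_b_mid and the x axis of well2_floor, either way round below 0.2 rad and x of handle_b_battery in the frame of well2_floor below 0.05 m) or (x of handle_b_mid in the frame of well3_floor between 0.065 and 0.083 m and distance between handle_b_mid and well3_home below 0.016 m and angle between the x axis of handle_b_mid and the x axis of well3_floor, either way round below 0.2 rad and x of handle_b_battery in the frame of well3_floor below 0.05 m)) and ((x of handle_c_mid in the frame of well1_floor between 0.065 and 0.083 m and distance between handle_c_mid and well1_home below 0.016 m and angle between the x axis of handle_c_mid and the x axis of well1_floor, either way round below 0.2 rad and x of handle_c_battery in the frame of well1_floor below 0.05 m) or (x of handle_c_mid in the frame of well2_floor between 0.065 and 0.083 m and distance between handle_c_mid and well2_home below 0.016 m and angle between the x axis of handle_c_mid and the x axis of well2_floor, either way round below 0.2 rad and x of handle_c_battery in the frame of well2_floor below 0.05 m) or (x of handle_c_mid in the frame of well3_floor between 0.065 and 0.083 m and distance between handle_c_mid and well3_home below 0.016 m and angle between the x axis of handle_c_mid and the x axis of well3_floor, either way round below 0.2 rad and x of handle_c_battery in the frame of well3_floor below 0.05 m)) and distance of each of pot_near, pot_far, amber_cup, carton, floss, mouse, organiser from where it was at the start of the episode below 0.03 m); the robot touches nothing.
It fails at once if a bystander is pushed more than 50 mm or knocked over (distance of any of pot_near, pot_far, amber_cup, carton, floss, mouse, organiser from where it was at the start of the episode above 0.05 m or angle between any of pot_near, pot_far, amber_cup, carton, floss, mouse, organiser's own z axis and vertical above 0.7 rad).
It also fails if it takes over 72 s, if anything falls off the work surface, if the arm or the gripper's body presses on something with over 40 N, if the wrist force passes 120 N, or if a joint passes its speed limit or range.

ROBOT

A 6-joint arm with a two-finger parallel gripper is mounted at the origin on the work surface. World frame = base frame: x ahead of the robot, y to its left, z up, the work surface at z = 0. Lengths are in m, angles in rad, forces in N, time in s.
With the tool pointing down it reaches from about 0.25 to 0.725 m from the base axis. Payload 4 kg.
Tool frame: the origin (TCP) lies on the centre line of the jaws, within the pads' length; the fingertips stand ahead of it and the grasp point (between the pads) lies 11 mm behind it (bot.tip_extent is the z of the fingertips in the tool frame, in m); z points along the fingers, y is the direction in which the jaws open and shut (so a half turn about z gives the same grasp; the last joint's range is limited). The gripper opens to 85 mm and grips with 20 to 120 N. Pads are 22 mm wide; open, the fingers measure 114 mm over their backs; the gripper's body (76 mm by 85 mm) begins 54 mm behind the grasp point. The pads swing forward as they close: fully open they stand 13 mm farther back than shut.
Start: joints at [-1.223, 0.241, 0.005, 1.335, 0, 1.571], TCP at [0.17, -0.47, 0.219] pointing down, gripper open.
Joint ranges: [-2.72, 2.72], [-1.05, 1.87], [-1.09, 1.28], [-1.99, 2.15], [-1.42, 1.44], [-3.14, 3.14]. Speed limits (rad/s): [2.79, 2.79, 3.14, 3.14, 3.14, 3.14].

INTERFACE

Orientations are given as a unit quaternion [x, y, z, w].
In Python, from workcell import bot gives the robot as it stands.
- The arm moves only by the shell command python3 -m jog 'ROWS'. ROWS is JSON, a list that holds one entry, the list of rows, each a list of 7 numbers: the shift along the world's x, y, z in m, then the turn, a rotation vector about the world's x, y, z in degrees, then the closure in counts, from 0 (fully open) to 255 (shut). In form: [[[tx, ty, tz, ax, ay, az, fingers], ...]]. A call has 1 to 10 rows; each row is the pose to reach, as a shift and turn from the pose commanded when the call began; what a row does not reach only later rows make up. A row lasts 1/12 s, in which the tool goes at most 41.7 mm and 7.16 degrees, less where a joint would pass 70% of its speed; a pose out of reach is approached as far as the arm can. A call with a gripper value outside its range is refused whole. The fingers move at their own pace and stop on an object; the grip force is fixed at half the most. Time passes only in rows, so rows that repeat a pose let the fingers close. It gives the time, the measured TCP pose, the force and the opening at its end, in the units of the state.
- bot.get_obs(): the state, without advancing time (a new reading comes with each control period).
- bot.camera(name): name is "scene" or "top"; returns the picture (400x640x3 uint8, blue, green, red); there is no depth.
- bot.camera_model(name): a dict with "K" (3x3 intrinsics, pixels), "T" (4x4, takes a point from camera to world coordinates). Camera axes: x right, y down, z forward; pixel columns grow to the right and rows downward; lengths in m; the calibration is good to about 2 mm. A picture is of the moment at which its call begins. camera_model takes no time and is no camera call.
- bot.job_done(): hands the job in, once; it reports no verdict.
The state is a dict: "clock": time; "joint_pos": joint angles; "joint_vel": joint speeds; "tau": joint torques, N m; "eef_pos": TCP position; "tool_rot": TCP orientation; "ft_force": force on the tool from outside, world axes, zero at the start; "ft_torque": the same for the moment, N m; "grip_width": finger opening in m.
Only numpy, scipy, OpenCV 4.12 (cv2) and the standard library are available. Lean on these libraries where they do the work, as an engineer would, in place of code of your own. Each camera call takes 0.05 s, during which the arm holds its last target. There are 200 camera calls.

## Working session

There is one attempt and no reset: what is moved stays moved. The work goes in short steps, Python scripts to look and compute and a shell command to move; the robot and the scene stay as the last step left them, time stands still between calls to the robot, and variables do not carry over. Pictures are saved under pics/ and viewed, about 8 in all and at most 12, crops included, and the job is handed in when it is done.

```bash
mkdir -p pics; ls
python3 - <<'E'
from workcell import bot
import cv2
for n in("scene","top"):
    cv2.imwrite(f"pics/{n}0.png",bot.camera(n)); m=bot.camera_model(n); print(n,m["K"],m["T"])
print(bot.get_obs(),bot.tip_extent)
E
```

```text
pics
scene [[369.56275866   0.         321.13568127]
 [  0.         369.56275866 202.10635581]
 [  0.           0.           1.        ]] [[ 0.82311493  0.35098848 -0.44641785  0.88629612]
 [ 0.56784886 -0.51623855  0.64112824 -0.5789403 ]
 [-0.00542948 -0.7812201  -0.62423207  0.59932367]
 [ 0.          0.          0.          1.        ]]
top [[466.23810235   0.         315.88923156]
 [  0.         466.23810235 191.48406556]
 [  0.           0.           1.        ]] [[-0.01961039 -0.99793567  0.06115419  0.413403  ]
 [-0.99966342  0.02060994  0.01575695 -0.01667043]
 [-0.01698481 -0.06082461 -0.99800395  1.28623663]
 [ 0.          0.          0.          1.        ]]
{'clock': 0.1, 'joint_pos': array([-1.22300165e+00,  2.41315642e-01,  3.87495940e-03,  1.33519400e+00,
       -5.17395373e-06,  1.57078918e+00]), 'joint_vel': array([-3.30068896e-04, -2.23616150e-03,  3.20974775e-03,  5.97096714e-05,
        2.42337197e-04,  1.96430748e-03]), 'tau': array([ 1.30557321e-03, -3.73137724e+01,  2.53010005e+01,  1.08137439e-02,
        1.22557694e-04, -2.86905220e-06]), 'eef_pos': array([ 0.17021432, -0.46952096,  0.21841909]), 'tool_rot': array([ 9.84916888e-01,  1.73025657e-01, -1.61582514e-04, -9.04865453e-04]), 'ft_force': array([ 0.87451721, -0.34588294,  0.42394365]), 'ft_torque': array([ 0.0057398 , -0.04388298,  0.00985843]), 'grip_width': 0.08533836865442897} 0.008
```

View pics/top0.png

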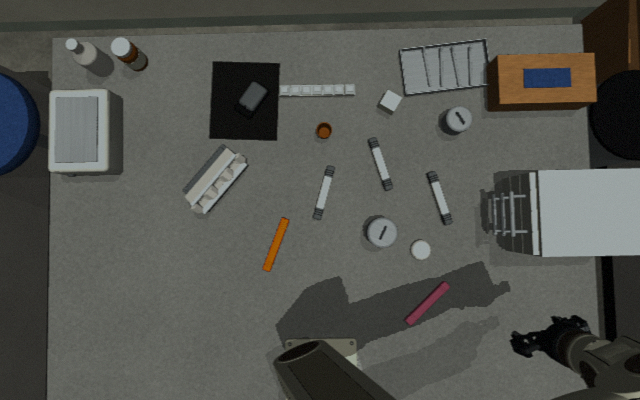

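View pics/scene0.png

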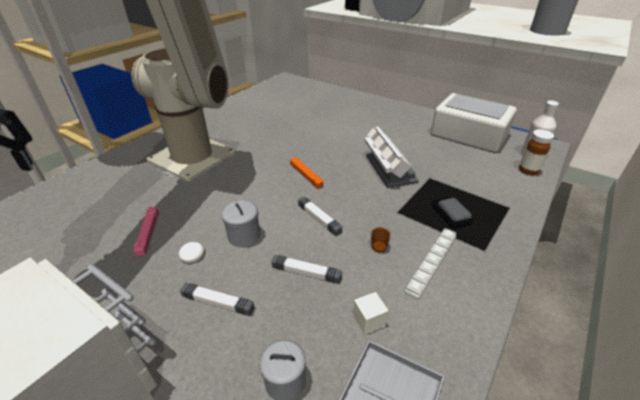

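The white bars with grey caps in the top view are at (324,192), (380,164) and (440,198). The look-alikes are orange at (276,244) and pink at (427,303), with the organiser at (317,90). The stand is at (216,180). I'll measure the bars and check them, along with the stand, in one crop.

```bash
cat > h.py <<'E'
import numpy as np, cv2
from workcell import bot
def ray(n,uv,z):
    m=bot.camera_model(n); T=np.array(m["T"]); d=T[:3,:3]@np.linalg.solve(m["K"],[uv[0],uv[1],1.]); o=T[:3,3]
    return o+d*(z-o[2])/d[2]
def proj(n,p):
    m=bot.camera_model(n); T=np.array(m["T"]); q=np.array(m["K"])@(T[:3,:3].T@(np.array(p)-T[:3,3])); return q[:2]/q[2]
E
python3 - <<'E'
from h import *
im=cv2.imread("pics/top0.png")
g=im.astype(int)
for c in[(324,192),(380,164),(440,198)]:
    x,y=c; r=im[y-34:y+34,x-20:x+20].astype(int)
    gray=r.mean(2)
    # white shell: bright; caps: dark
    br=cv2.connectedComponentsWithStats((gray>135).astype(np.uint8)); i=1+np.argmax(br[2][1:,4]); ys,xs=np.nonzero(br[1]==i)
    P=np.c_[xs,ys].astype(np.float32)+[x-20,y-34]
    rc=cv2.minAreaRect(P.astype(np.float32)); w=np.array([ray("top",p,0.022)[:2] for p in P])
    m=w.mean(0); u,s,v=np.linalg.svd(w-m,full_matrices=False); t=(w-m)@v[0]
    print(c,len(P),rc,"world",m.round(4),"dir deg",np.degrees(np.arctan2(v[0][1],v[0][0])).round(1),"len",np.ptp(t).round(3))
a=cv2.resize(im[130:230,150:290],None,fx=4,fy=4,interpolation=cv2.INTER_CUBIC)
b=cv2.resize(im[130:230,300:460],None,fx=4,fy=4,interpolation=cv2.INTER_CUBIC)[:,:]
s=cv2.imread("pics/scene0.png"); d=cv2.resize(s[115:195,345:435],(450,400),interpolation=cv2.INTER_CUBIC)
top=np.hstack([cv2.resize(a,(420,300)),cv2.resize(d,(338,300))])
bot_=cv2.resize(b,(480,300)); bot_=np.hstack([bot_,np.zeros((300,278,3),np.uint8)])
cv2.imwrite("pics/crop1.png",np.vstack([top,bot_]))
E
```

```text
(324, 192) 215 ((323.64996337890625, 191.94998168945312), (6.665640354156494, 32.01261520385742), 15.255118370056152) world [ 0.4892 -0.0177] dir deg 163.6 len 0.087
(380, 164) 218 ((380.5, 163.0), (31.939001083374023, 6.640782833099365), 71.56504821777344) world [ 0.5642 -0.1741] dir deg -162.9 len 0.087
(440, 198) 224 ((439.95001220703125, 197.35000610351562), (32.25522994995117, 6.640782356262207), 71.56504821777344) world [ 0.4681 -0.3316] dir deg -163.2 len 0.087
```

View pics/crop1.png

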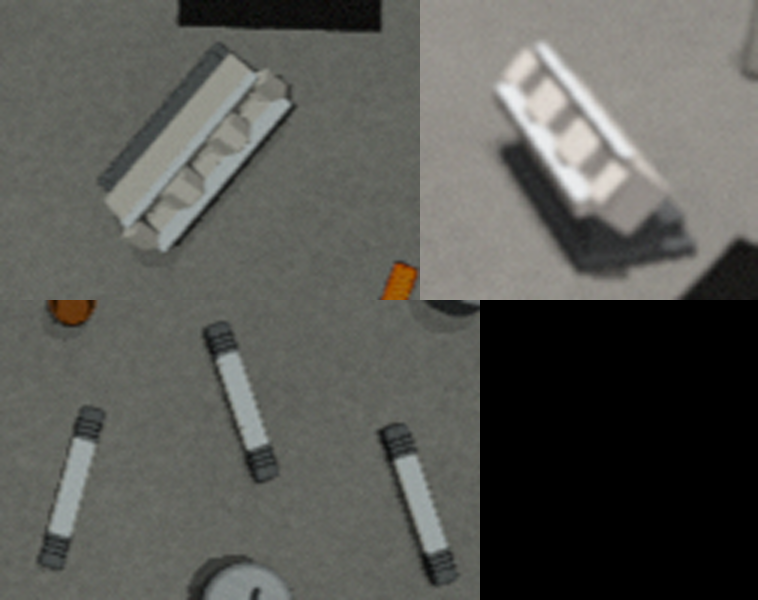

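The bars are the white, capped ones, so the choice is confirmed. The stand's wells open to the lower right in the top view. I'll enlarge both views of the stand to pick corners for triangulation.

Run:
```python
from h import *
t=cv2.imread("pics/top0.png")[142:222,180:250]; s=cv2.imread("pics/scene0.png")[120:192,360:420]
def up(a,k,o):
    r=cv2.resize(a,None,fx=k,fy=k,interpolation=cv2.INTER_CUBIC)
    r=cv2.convertScaleAbs(r,alpha=1.15)
    for i in range(0,a.shape[1],10): cv2.putText(r,str(o[0]+i),(int((i+.5)*k)-10,10),0,.35,(0,255,255),1); r[::6,int((i+.5)*k)]=(0,255,255)
    for i in range(0,a.shape[0],10): cv2.putText(r,str(o[1]+i),(0,int((i+.5)*k)+4),0,.35,(0,255,255),1); r[int((i+.5)*k),::6]=(0,255,255)
    return r
a=up(t,5.6,(180,142));b=up(s,6.2,(360,120));H=max(a.shape[0],b.shape[0])
p=lambda r:np.pad(r,((0,H-r.shape[0]),(0,0),(0,0)))
o=np.hstack([p(a),p(b)]);print(o.shape);cv2.imwrite("pics/stand.png",o)
```

```text
(448, 764, 3)
```

View pics/stand.png

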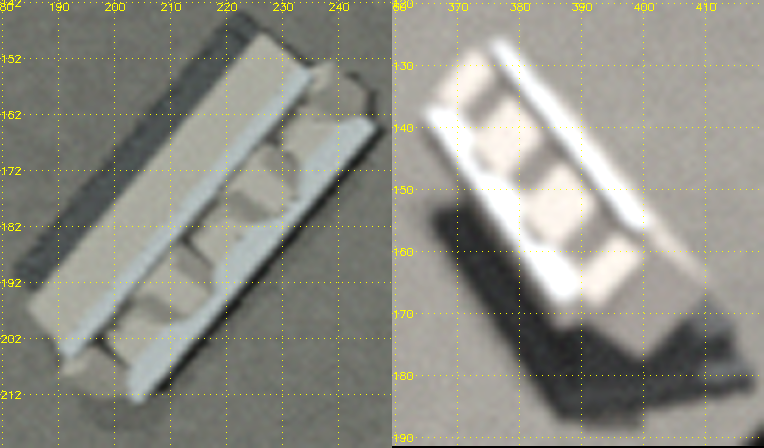

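Run:
```python
from h import *
def tri(a,b):
    A=[];B=[]
    for n,uv in(("top",a),("scene",b)):
        m=bot.camera_model(n);T=np.array(m["T"]);d=T[:3,:3]@np.linalg.solve(m["K"],[*uv,1.]);d/=np.linalg.norm(d);P=np.eye(3)-np.outer(d,d);A.append(P);B.append(P@T[:3,3])
    p=np.linalg.lstsq(np.vstack(A),np.hstack(B),rcond=None)[0]
    return p,proj("top",p)-a,proj("scene",p)-b
T=lambda x,y:(x/5.6+179.5,y/5.6+141.5); S=lambda x,y:((x-392)/6.2+359.5,y/6.2+119.5)
pts={"low-": (T(381,127),S(560,303)),"low+":(T(138,403),S(430,113)),"up-back-":(T(300,68),S(645,225)),"up+":(T(62,345),S(495,40))}
R={}
for k,(a,b) in pts.items():
    p,e1,e2=tri(a,b);R[k]=p;print(k,p.round(4),e1.round(1),e2.round(1))
for q in("low","up"):
    kk=[k for k in R if k.startswith(q)]; d=R[kk[1]]-R[kk[0]]; print(q,np.linalg.norm(d).round(4),np.degrees(np.arctan2(d[1],d[0])).round(2), (R[kk[0]]+R[kk[1]])/2)
```

```text
low- [0.5648 0.182  0.0647] [-0.1 -0.2] [-0.2  0. ]
low+ [0.4371 0.2984 0.0625] [-0.2 -0.2] [-0.3  0. ]
up-back- [0.5872 0.2131 0.0952] [0.3 0.5] [ 0.6 -0.1]
up+ [0.4604 0.3219 0.0982] [0.7 1. ] [ 1.  -0.1]
low 0.1727 137.63 [0.50094763 0.24023986 0.06359632]
up 0.1671 139.37 [0.52384659 0.26752221 0.09671028]
```

```bash
python3 - <<'E'
from h import *
im=cv2.imread("pics/top0.png").astype(int); sub=im[145:220,180:252]
m=((sub[:,:,0]-sub[:,:,2]>3)&(sub.mean(2)>120)).astype(np.uint8)
n,l,st,_=cv2.connectedComponentsWithStats(m,connectivity=8)
for i in range(1,n):
    if st[i,4]<60: continue
    ys,xs=np.nonzero(l==i); P=np.c_[xs+180,ys+145].astype(np.float32)
    for z in((.0641,.104)):
        w=np.array([ray("top",p,z)[:2] for p in P]).astype(np.float32); r=cv2.minAreaRect(w*1000)
        mm=w.mean(0);v=np.linalg.svd(w-mm,full_matrices=False)[2][0]
        print(i,len(P),"z",z,np.round(r[0],1),np.round(r[1],1),"pca deg",np.degrees(np.arctan2(v[1],v[0])).round(2), mm.round(4))
E
python3 -m jog '[[[0.1,0.05,0,0,0,-3.1,130],[0.15,0.07,0,0,0,-3.1,130],[0.2,0.09,0,0,0,-3.1,130],[0.25,0.11,-0.02,0,0,-3.1,130],[0.298,0.1375,-0.05,0,0,-3.1,130],[0.298,0.1375,-0.09,0,0,-3.1,130],[0.298,0.1375,-0.12,0,0,-3.1,130],[0.298,0.1375,-0.13,0,0,-3.1,130],[0.298,0.1375,-0.13,0,0,-3.1,130],[0.298,0.1375,-0.13,0,0,-3.1,130]]]'
python3 -c "
from workcell import bot
o=bot.get_obs();print(o,bot.tip_extent)"
```

```text
1 198 z 0.0641 [526.  273.7] [  8.7 173.8] pca deg 138.83 [0.5249 0.2748]
1 198 z 0.104 [522.3 264.3] [  8.4 168.1] pca deg 138.83 [0.5213 0.2653]
2 266 z 0.0641 [505.1 246.1] [ 14.4 169.8] pca deg 138.65 [0.503  0.2462]
2 266 z 0.104 [502.1 237.5] [ 13.9 164.3] pca deg 138.65 [0.5001 0.2376]
clock: 0.93
eef_pos: [0.4685, -0.3272, 0.0816]
tool_rot: [0.989, 0.149, -0.003, -0.005]
ft_force: [-0.9, -1.0, -0.6]
grip_width: 0.0417
{'clock': 0.9333, 'joint_pos': array([-6.10710885e-01,  4.80919830e-01, -1.57188436e-02,  1.08533238e+00,
        1.83783069e-03,  2.23173511e+00]), 'joint_vel': array([-0.04532665, -0.05556559,  0.02384284,  0.09462496, -0.04702315,
       -0.03285122]), 'tau': array([  0.9847926 , -49.15919781,  25.70381641,  -1.1286445 ,
         0.1484059 ,   0.24573851]), 'eef_pos': array([ 0.46849875, -0.3272306 ,  0.08161344]), 'tool_rot': array([ 0.98881966,  0.14900878, -0.00341557, -0.00451626]), 'ft_force': array([-0.91906216, -1.03632462, -0.62220631]), 'ft_torque': array([0.01381829, 0.03381713, 0.02649256]), 'grip_width': 0.04167518287670004} 0.008
```

```bash
python3 -m jog '[[[0,0.001,0,0,0,0,130],[0,0.001,0,0,0,0,130],[0,0.001,-0.03,0,0,0,130],[0,0.001,-0.055,0,0,0,130],[0,0.001,-0.066,0,0,0,130],[0,0.001,-0.066,0,0,0,130],[0,0.001,-0.066,0,0,0,130],[0,0.001,-0.066,0,0,0,130]]]'
```

```text
clock: 1.6
eef_pos: [0.4693, -0.3329, 0.0254]
tool_rot: [0.989, 0.146, 0.001, 0.001]
ft_force: [-0.6, -0.5, 0.1]
grip_width: 0.0421
```

```bash
python3 -m jog '[[[-0.001,0.001,-0.006,0,0,0,130],[-0.001,0.001,-0.012,0,0,0,130],[-0.001,0.001,-0.012,0,0,0,130],[-0.001,0.001,-0.012,0,0,0,130]]]'; python3 -c "
from workcell import bot
o=bot.get_obs();print(o['ft_torque'])"
```

```text
clock: 1.93
eef_pos: [0.4671, -0.3303, 0.011]
tool_rot: [0.989, 0.146, -0.0, -0.0]
ft_force: [-0.4, 0.4, -0.0]
grip_width: 0.0417
[-0.01991474  0.01176124 -0.01023245]
```

No contact with the table. Now I'll close and lift.

```bash
python3 -m jog '[[[0,0,0,0,0,0,255],[0,0,0,0,0,0,255],[0,0,0,0,0,0,255],[0,0,0,0,0,0,255],[0,0,0.03,0,0,0,255],[0,0,0.07,0,0,0,255],[0,0,0.1,0,0,0,255],[0,0,0.13,0,0,0,255],[0,0,0.13,0,0,0,255],[0,0,0.13,0,0,0,255]]]'
for i in 1 2 3; do python3 -m jog '[[[0,0,0,0,0,0,255],[0,0,0,0,0,0,255]]]' >/dev/null; python3 -c "
from workcell import bot
o=bot.get_obs();print(o['ft_torque'],o['ft_force'],o['grip_width'],o['eef_pos'],bot.tip_extent)"; done
```

```text
clock: 2.77
eef_pos: [0.4689, -0.3316, 0.1438]
tool_rot: [0.989, 0.146, 0.002, 0.002]
ft_force: [-0.6, -0.5, -1.0]
grip_width: 0.0002
[-0.03969056  0.00757815 -0.02311501] [ 0.20758694 -0.29294104 -0.62546195] 5.557643530007854e-05 [ 0.46638292 -0.32983475  0.13956393] 0.008
[-0.04113027  0.03565923  0.02743542] [0.7196611  0.65667835 0.17610019] 0.00015174127268395343 [ 0.46664807 -0.3300025   0.13964674] 0.008
[ 0.00354727  0.02205049 -0.02183033] [-0.16634944 -0.59185268 -0.15175758] 0.00047627165737804594 [ 0.46715758 -0.33037186  0.14051865] 0.008
```

Width 0 means the grasp missed. I'll look to see why.

Run:
```python
from h import *
t=bot.camera("top");s=bot.camera("scene");cv2.imwrite("pics/top1.png",t);cv2.imwrite("pics/scene1.png",s)
a=cv2.resize(t[150:250,390:490],(400,400),interpolation=cv2.INTER_CUBIC);b=cv2.resize(s[240:340,150:250],(400,400),interpolation=cv2.INTER_CUBIC)
cv2.imwrite("pics/c1.png",np.hstack([a,b]))
```

```text
(no output)
```

View pics/c1.png

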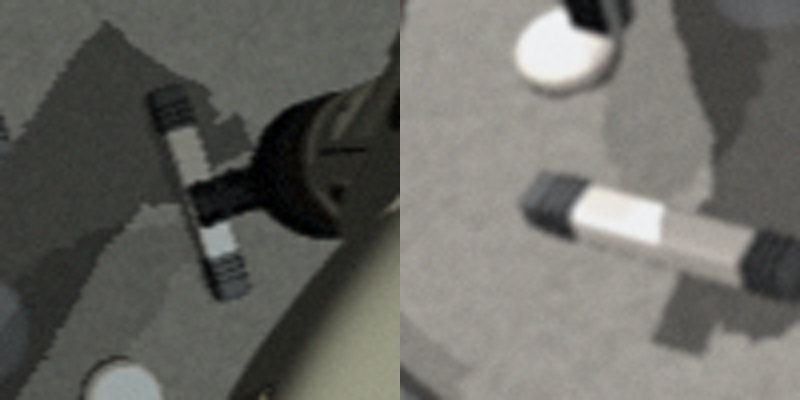

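The handle (caps at (432,176) and (447,220)) hasn't moved. Either the lift began before the fingers had closed, or they closed above it. I'll retry in steps, reading the width before lifting.

```bash
python3 -m jog '[[[0,0,0,0,0,0,120],[0,0,0,0,0,0,120],[0,0,0,0,0,0,120],[0,0,0,0,0,0,120],[0,0,-0.04,0,0,0,120],[0,0,-0.08,0,0,0,120],[0,0,-0.11,0,0,0,120],[0,0,-0.13,0,0,0,120],[0,0,-0.13,0,0,0,120],[0,0,-0.13,0,0,0,120]]]'; python3 -m jog '[[[0,0,0,0,0,0,255],[0,0,0,0,0,0,255],[0,0,0,0,0,0,255]]]';python3 -m jog '[[[0,0,0,0,0,0,255],[0,0,0,0,0,0,255],[0,0,0,0,0,0,255]]]'
```

```text
clock: 4.2
eef_pos: [0.4666, -0.33, 0.0103]
tool_rot: [0.989, 0.146, -0.001, -0.001]
ft_force: [-0.3, 0.3, -0.7]
grip_width: 0.0449
clock: 4.45
eef_pos: [0.4689, -0.3316, 0.0134]
tool_rot: [0.989, 0.146, 0.002, 0.001]
ft_force: [-1.3, 0.0, 0.4]
grip_width: 0.0096
clock: 4.7
eef_pos: [0.4677, -0.3308, 0.0119]
tool_rot: [0.989, 0.146, 0.0, 0.0]
ft_force: [0.0, 0.5, 0.6]
grip_width: 0.0003
```

Run:
```python
from h import *
t=bot.camera("top");s=bot.camera("scene");cv2.imwrite("pics/top2.png",t);cv2.imwrite("pics/scene2.png",s)
p=bot.get_obs()["eef_pos"]
for n in("top","scene"): print(n,proj(n,p),proj(n,p-[0,0,.008]),proj(n,[.4681,-.3316,.011]))
a=cv2.resize(t[150:250,390:490],(400,400),interpolation=cv2.INTER_CUBIC);b=cv2.resize(s[200:360,130:290],(400,400),interpolation=cv2.INTER_CUBIC)
cv2.imwrite("pics/c2.png",np.hstack([a,b]))
```

```text
top [438.61064971 197.74970366] [437.89385909 197.88801935] [438.92000478 197.53307104]
scene [217.22172839 297.49094828] [217.9667214  300.04397375] [217.10190992 298.13411064]
```

View pics/c2.png

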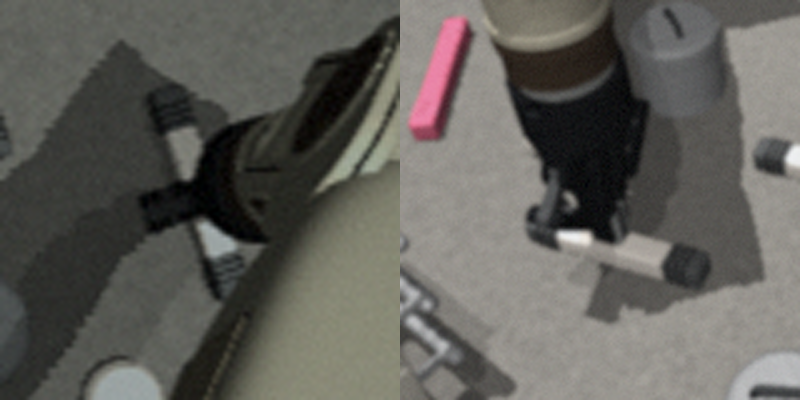

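Run:
```python
from h import *
p=np.array([.1702,-.4695,.2184]);y=np.array([.341,-.94,0]);x=np.array([.94,.341,0])
for dz in(-.008,.005,.065,.12): print(dz,[proj("top",p+[0,0,dz]+k*y).round() for k in(-.057,0,.057)])
p=np.array([.4677,-.3308,.0119]);y=np.array([.29,-.957,0])
for dz in(-.008,.005,.065,.12): print(dz,[proj("top",p+[0,0,dz]+k*y).round() for k in(-.04,-.015,0,.015,.04)],proj("scene",p+[0,0,dz]).round())
t0=cv2.imread("pics/top0.png");t2=cv2.imread("pics/top2.png");t1=cv2.imread("pics/top1.png")
a=cv2.resize(t0[295:395,500:640],None,fx=2.8,fy=2.8,interpolation=cv2.INTER_CUBIC)
s=cv2.imread("pics/scene2.png")[250:330,180:260]
b=cv2.resize(s,(400,400),interpolation=cv2.INTER_CUBIC);b=cv2.convertScaleAbs(b,alpha=1.6,beta=15)
a=cv2.convertScaleAbs(a,alpha=1.8,beta=15)
a=np.pad(a,((0,400-a.shape[0]),(0,0),(0,0)))
cv2.imwrite("pics/c3.png",np.hstack([a,b]))
```

```text
-0.008 [array([503., 333.]), array([527., 324.]), array([550., 315.])]
0.005 [array([506., 335.]), array([529., 325.]), array([553., 316.])]
0.065 [array([517., 342.]), array([542., 332.]), array([567., 322.])]
0.12 [array([528., 349.]), array([555., 338.]), array([582., 328.])]
-0.008 [array([424., 202.]), array([433., 200.]), array([438., 198.]), array([443., 196.]), array([452., 193.])] [218. 300.]
0.005 [array([425., 202.]), array([434., 199.]), array([439., 198.]), array([444., 196.]), array([453., 193.])] [217. 296.]
0.065 [array([430., 201.]), array([439., 198.]), array([445., 196.]), array([450., 195.]), array([460., 192.])] [211. 275.]
0.12 [array([435., 200.]), array([445., 197.]), array([451., 195.]), array([456., 193.]), array([466., 190.])] [205. 254.]
```

View pics/c3.png

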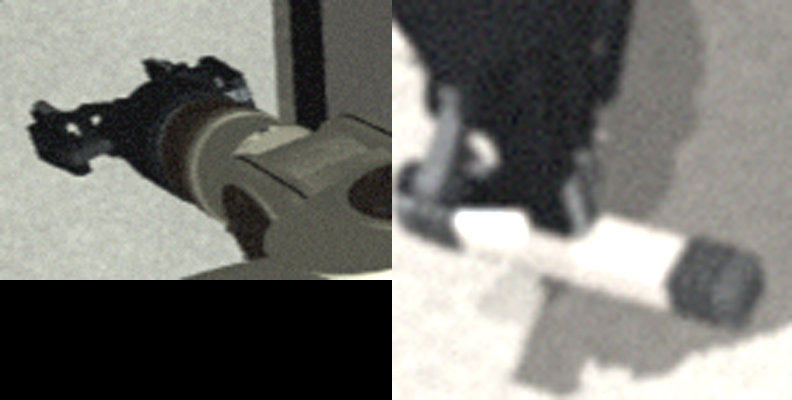

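From the views, the closed jaws look centred over the handle, but no tip is in front of it. They may be closing just above it. I'll reopen and go lower in small steps, watching the force.

```bash
python3 -m jog '[[[0,0,0.03,0,0,0,110],[0,0,0.03,0,0,0,110],[0,0,0.03,0,0,0,110],[0,0,0.03,0,0,0,110],[0,0,0.015,0,0,0,110],[0,0,0,0,0,0,110],[0,0,-0.004,0,0,0,110],[0,0,-0.004,0,0,0,110],[0,0,-0.004,0,0,0,110]]]'; python3 -m jog '[[[0,0,-0.002,0,0,0,110],[0,0,-0.004,0,0,0,110],[0,0,-0.004,0,0,0,110]]]'
```

```text
clock: 5.55
eef_pos: [0.4669, -0.3302, 0.0066]
tool_rot: [0.989, 0.146, -0.001, -0.001]
ft_force: [-0.5, 0.4, 0.2]
grip_width: 0.0484
clock: 5.8
eef_pos: [0.4676, -0.3307, 0.0034]
tool_rot: [0.989, 0.146, 0.0, 0.0]
ft_force: [-0.7, 0.8, 0.5]
grip_width: 0.0487
```

```bash
python3 -m jog '[[[0,0,0,0,0,0,160],[0,0,0,0,0,0,160],[0,0,0,0,0,0,160],[0,0,0,0,0,0,160]]]'; python3 -m jog '[[[0,0,-0.002,0,0,0,160],[0,0,-0.004,0,0,0,160],[0,0,-0.004,0,0,0,160]]]'; python3 -m jog '[[[0,0,0,0,0,0,200],[0,0,0,0,0,0,200],[0,0,0,0,0,0,200],[0,0,0,0,0,0,200]]]'
```

```text
clock: 6.13
eef_pos: [0.4675, -0.3307, 0.0034]
tool_rot: [0.989, 0.146, 0.0, 0.0]
ft_force: [-0.1, 0.4, 0.4]
grip_width: 0.0317
clock: 6.38
eef_pos: [0.4671, -0.3304, -0.0013]
tool_rot: [0.989, 0.146, -0.0, -0.0]
ft_force: [-0.7, -0.1, 0.8]
grip_width: 0.0317
clock: 6.72
eef_pos: [0.4674, -0.3306, -0.0008]
tool_rot: [0.989, 0.146, 0.0, 0.0]
ft_force: [-0.2, -1.2, 0.3]
grip_width: 0.0204
```

```bash
python3 -m jog '[[[0,0,0,0,0,0,255],[0,0,0,0,0,0,255],[0,0,0,0,0,0,255],[0,0,0,0,0,0,255]]]'
```

```text
clock: 7.05
eef_pos: [0.4674, -0.3306, -0.0008]
tool_rot: [0.989, 0.146, 0.0, 0.0]
ft_force: [0.1, 0.7, -0.4]
grip_width: 0.0204
```

It has gripped, at 20 mm. The tips reach less far than the stated extent, so I'll find the table and take a deeper bite.

```bash
python3 -m jog '[[[0,0,0,0,0,0,160],[0,0,0,0,0,0,160],[0,0,0,0,0,0,160],[0,0,0,0,0,0,160],[0,0,-0.003,0,0,0,160],[0,0,-0.005,0,0,0,160],[0,0,-0.005,0,0,0,160]]]'; python3 -m jog '[[[0,0,-0.002,0,0,0,160],[0,0,-0.004,0,0,0,160],[0,0,-0.004,0,0,0,160]]]'
```

```text
clock: 7.63
eef_pos: [0.467, -0.3303, -0.0064]
tool_rot: [0.989, 0.146, -0.0, -0.0]
ft_force: [-0.4, 0.2, -0.7]
grip_width: 0.0318
clock: 7.88
eef_pos: [0.4671, -0.3303, -0.0103]
tool_rot: [0.989, 0.146, -0.0, -0.0]
ft_force: [-0.2, -0.0, -0.7]
grip_width: 0.0319
```

```bash
python3 -m jog '[[[0,0,-0.002,0,0,0,160],[0,0,-0.003,0,0,0,160],[0,0,-0.003,0,0,0,160]]]'; python3 -m jog '[[[0,0,-0.002,0,0,0,160],[0,0,-0.003,0,0,0,160],[0,0,-0.003,0,0,0,160]]]'
```

```text
clock: 8.13
eef_pos: [0.4675, -0.3306, -0.0126]
tool_rot: [0.989, 0.146, 0.0, 0.0]
ft_force: [0.6, -0.2, 1.8]
grip_width: 0.0318
clock: 8.38
eef_pos: [0.4675, -0.3307, -0.0127]
tool_rot: [0.989, 0.146, 0.0, 0.0]
ft_force: [-5.4, 3.8, 20.8]
grip_width: 0.032
```

The table is at eef z = -0.0126, so the tips stand about 20 mm short of the nominal extent along the tool. I'll grip 2 mm up, lift and feel.

```bash
python3 -m jog '[[[0,0,0.005,0,0,0,160],[0,0,0.005,0,0,0,160],[0,0,0.005,0,0,0,255],[0,0,0.005,0,0,0,255],[0,0,0.005,0,0,0,255],[0,0,0.005,0,0,0,255],[0,0,0.005,0,0,0,255],[0,0,0.02,0,0,0,255],[0,0,0.05,0,0,0,255],[0,0,0.07,0,0,0,255]]]'
for i in 1 2 3 4 5; do python3 -m jog '[[[0,0,0.08,0,0,0,255]]]' >/dev/null; python3 -c "
from workcell import bot
o=bot.get_obs();print(o['ft_torque'].round(3),o['ft_force'].round(2),round(o['grip_width'],4),o['eef_pos'].round(4))"; done
```

```text
clock: 9.22
eef_pos: [0.4668, -0.3301, 0.054]
tool_rot: [0.989, 0.146, -0.001, -0.001]
ft_force: [1.5, -0.4, -1.3]
grip_width: 0.0209
[ 0.008 -0.045 -0.002] [ 0.57 -0.5  -1.97] 0.0207 [ 0.4643 -0.3283  0.0917]
[-0.07  -0.123  0.034] [ 1.19 -0.69 -1.29] 0.021 [ 0.4656 -0.3293  0.136 ]
[-0.06  -0.121  0.029] [ 1.6  -0.63 -1.43] 0.0204 [ 0.4664 -0.3298  0.1791]
[-0.015 -0.157 -0.01 ] [ 1.23 -0.73 -1.41] 0.0207 [ 0.4667 -0.33    0.2214]
[-0.09  -0.154  0.017] [ 1.17 -0.24 -1.95] 0.0208 [ 0.4668 -0.3301  0.2632]
```

```bash
for i in 1 2 3 4 5; do python3 -m jog '[[[0,0,0,0,0,0,255],[0,0,0,0,0,0,255]]]' >/dev/null; python3 -c "
from workcell import bot
o=bot.get_obs();print(o['ft_torque'].round(3),o['ft_force'].round(2),round(o['grip_width'],4),o['eef_pos'].round(4),o['joint_pos'].round(2))"; done
```

```text
[ 0.043 -0.06   0.023] [ 0.38  0.4  -2.67] 0.0209 [ 0.4688 -0.3315  0.2647] [-0.62  0.38  0.31  1.5   0.    2.23]
[ 0.    -0.036  0.01 ] [-0.24  0.05 -1.89] 0.0207 [ 0.4664 -0.3298  0.2596] [-0.62  0.38  0.3   1.5   0.    2.23]
[ 0.028 -0.047 -0.034] [ 0.04 -0.22 -1.38] 0.0204 [ 0.4666 -0.33    0.2603] [-0.62  0.38  0.3   1.5   0.    2.23]
[ 0.002 -0.034 -0.036] [-0.08  0.27 -0.44] 0.0208 [ 0.4672 -0.3304  0.2617] [-0.62  0.38  0.3   1.5  -0.    2.23]
[-0.011 -0.014 -0.004] [ 0.14  0.57 -1.27] 0.0214 [ 0.4674 -0.3305  0.2625] [-0.62  0.38  0.31  1.5   0.    2.23]
```

The handle is held. The torque averages (+0.012, -0.038), so the battery is at the tool's -x end (toward the robot). I'll turn +212° and carry it to a point above and in front of the middle well.

```bash
R='x'; python3 -m jog '[[[0,0.03,0,0,0,7,255],[0,0.06,0,0,0,14,255],[0,0.09,0,0,0,21,255],[0,0.12,0,0,0,28,255],[0,0.15,0,0,0,35,255],[0,0.18,0,0,0,42,255],[0,0.21,0,0,0,49,255],[0,0.24,0,0,0,56,255],[0,0.27,0,0,0,63,255],[0,0.3,0,0,0,70,255]]]' && python3 -m jog '[[[0,0.03,0,0,0,7,255],[0,0.06,0,0,0,14,255],[0,0.09,0,0,0,21,255],[0,0.12,0,0,0,28,255],[0,0.15,0,0,0,35,255],[0,0.18,0,0,0,42,255],[-0.005,0.2,0,0,0,49,255],[-0.01,0.22,0,0,0,56,255],[-0.01,0.222,0,0,0,63,255],[-0.01,0.222,0,0,0,70,255]]]' && python3 -m jog '[[[0,0,0,0,0,7,255],[0,0,0,0,0,14,255],[0,0,0,0,0,21,255],[0,0,0,0,0,28,255],[0,0,0,0,0,35,255],[0,0,0,0,0,42,255],[0,0,0,0,0,49,255],[0,0,0,0,0,56,255],[0,0,0,0,0,63,255],[0,0,0,0,0,71.9,255]]]'; python3 -c "
from workcell import bot
from scipy.spatial.transform import Rotation as R
o=bot.get_obs();print(o['joint_pos'].round(3),R.from_quat(o['tool_rot']).as_matrix().round(3))"
```

```text
clock: 11.3
eef_pos: [0.4672, -0.0292, 0.2629]
tool_rot: [0.724, 0.689, 0.0, 0.0]
ft_force: [-0.1, -0.6, -1.1]
grip_width: 0.021
clock: 12.13
eef_pos: [0.457, 0.193, 0.2626]
tool_rot: [0.196, 0.981, 0.0, 0.0]
ft_force: [1.1, 0.3, -1.6]
grip_width: 0.0206
clock: 12.97
eef_pos: [0.4574, 0.1914, 0.2627]
tool_rot: [-0.401, 0.916, -0.0, 0.0]
ft_force: [-0.3, 0.4, -2.1]
grip_width: 0.021
[ 0.396  0.218  0.088  1.441 -0.    -0.43 ] [[-0.678 -0.735  0.   ]
 [-0.735  0.678 -0.   ]
 [-0.    -0.    -1.   ]]
```

```bash
python3 -m jog '[[[0,0,-0.03,0,0,1.6,255],[0,0,-0.03,0,0,1.6,255]]]' && python3 -m jog '[[[0,0,0,-5,4.4,0,255],[0,0,0,-10,8.8,0,255],[0,0,0,-15,13.2,0,255],[0,0,0,-20,17.6,0,255],[0,0,0,-25,22,0,255],[0,0,0,-30,26.4,0,255],[0,0,0,-30,26.4,0,255],[0,0,0,-30,26.4,0,255],[0,0,0,-30,26.4,0,255]]]'
python3 - <<'E'
from h import *
from scipy.spatial.transform import Rotation as R
o=bot.get_obs();M=R.from_quat(o['tool_rot']).as_matrix();print(o['joint_pos'].round(3),M.round(3),o['eef_pos'])
xs=np.array([-.660,-.751,0]);xw=.766*xs+[0,0,.643]; print("x err deg",np.degrees(np.arccos(M[:,0]@xw)))
t=bot.camera("top");s=bot.camera("scene");cv2.imwrite("pics/top3.png",t);cv2.imwrite("pics/scene3.png",s)
mid=o['eef_pos']-.021*M[:,2]; print("mid pred",mid)
def mark(im,n,pts):
    for p in pts:
        u=proj(n,p);print(n,u.round(1))
ends=[mid,mid+.075*M[:,0],mid-.075*M[:,0]]
mark(t,"top",ends);mark(s,"scene",ends)
a=cv2.resize(t[120:240,180:300],(400,400),interpolation=cv2.INTER_CUBIC);b=cv2.resize(s[60:180,290:410],(400,400),interpolation=cv2.INTER_CUBIC)
cv2.imwrite("pics/c4.png",np.hstack([a,b]))
E
```

```text
clock: 13.13
eef_pos: [0.4547, 0.1903, 0.2284]
tool_rot: [-0.412, 0.911, 0.0, -0.004]
ft_force: [-1.1, -1.0, -3.2]
grip_width: 0.0205
clock: 13.88
eef_pos: [0.4574, 0.1914, 0.2324]
tool_rot: [-0.387, 0.857, -0.141, -0.311]
ft_force: [0.2, -0.7, -0.1]
grip_width: 0.0208
[ 0.526  0.808  0.715  2.15  -0.205 -0.249] [[-0.508 -0.75  -0.424]
 [-0.575  0.661 -0.482]
 [ 0.642 -0.001 -0.767]] [0.4573799  0.19140703 0.23239043]
x err deg 0.3367891811327484
mid pred [0.46628507 0.20153189 0.24848965]
top [225.7 198.1]
top [241.3 214.5]
top [211.6 183.2]
scene [361.6  89.5]
scene [339.6  72. ]
scene [381.8 105.6]
```

View pics/c4.png

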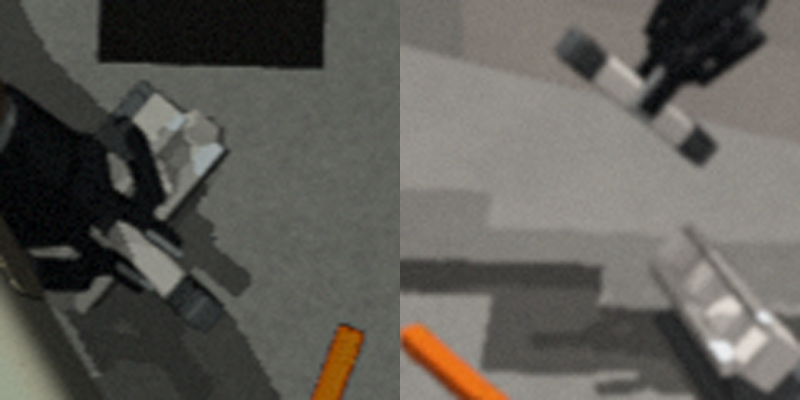

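The views show the held handle's ends at scene (343,73.5) and (381,104) and top (241,213). All are within a few pixels of the prediction, so the 21 mm offset along the tool holds. I'll come down to in front of the well.

```bash
python3 -m jog '[[[0,0,-0.03,0,0,0,255],[0,0,-0.06,0,0,0,255],[-0.001,0,-0.09,0,0,0,255],[-0.001,0,-0.105,0,0,0,255],[-0.001,0,-0.107,0,0,0,255],[-0.001,0,-0.107,0,0,0,255],[-0.001,0,-0.107,0,0,0,255]]]'
cat > ck.py <<'E'
from h import *
import sys
from scipy.spatial.transform import Rotation as R
g=float(sys.argv[2]) if len(sys.argv)>2 else .021
w=int(sys.argv[1]);o=bot.get_obs();M=R.from_quat(o['tool_rot']).as_matrix()
xs=np.array([-.660,-.751,0]);ys=np.array([.751,-.660,0]);xw=.766*xs+[0,0,.643];zw=np.cross(xw,ys)
F=np.array([.536,.282,.052])+(w-2)*.062*ys
mid=o['eef_pos']-g*M[:,2]
d=mid-F;print("mid in well",(d@xw).round(4),(d@ys).round(4),(d@zw).round(4),"joints",o['joint_pos'].round(2),"F",o['ft_force'].round(1))
s=np.sign(M[:,0]@xw);e=np.cross(s*M[:,0],xw);print("rot err deg (to apply)",np.degrees(e).round(2),"jaw err",np.degrees(M[:,1]@xw).round(2),"grip",round(o['grip_width'],4))
print("xw",xw.round(3),"zw",zw.round(3))
E
python3 ck.py 2
```

```text
clock: 14.57
eef_pos: [0.4568, 0.1913, 0.129]
tool_rot: [-0.387, 0.858, -0.141, -0.309]
ft_force: [0.2, -0.1, -0.9]
grip_width: 0.0209
mid in well 0.1418 0.0004 0.0026 joints [ 0.53  0.85  0.53  1.92 -0.2  -0.25] F [ 0.2 -0.1 -0.9]
rot err deg (to apply) [-0.19  0.31  0.13] jaw err -0.18 grip 0.0209
xw [-0.506 -0.575  0.643] zw [0.424 0.483 0.766]
```

```bash
python3 -m jog '[[[0.004,0.004,-0.007,0,0,0,255],[0.009,0.009,-0.012,0,0,0,255],[0.013,0.014,-0.018,0,0,0,255],[0.017,0.019,-0.024,0,0,0,255],[0.017,0.019,-0.024,0,0,0,255]]]'; python3 ck.py 2; python3 -m jog '[[[0.004,0.005,-0.005,0,0,0,255],[0.009,0.010,-0.011,0,0,0,255],[0.013,0.015,-0.016,0,0,0,255],[0.013,0.015,-0.016,0,0,0,255]]]'; python3 ck.py 2
```

```text
clock: 14.98
eef_pos: [0.4736, 0.2112, 0.0998]
tool_rot: [-0.387, 0.857, -0.141, -0.311]
ft_force: [-0.7, -0.8, -2.6]
grip_width: 0.0206
mid in well 0.103 -0.0001 -0.003 joints [ 0.54  0.93  0.62  1.93 -0.2  -0.24] F [-0.7 -0.8 -2.6]
rot err deg (to apply) [-0.03  0.08  0.05] jaw err -0.06 grip 0.0206
xw [-0.506 -0.575  0.643] zw [0.424 0.483 0.766]
clock: 15.32
eef_pos: [0.4863, 0.2259, 0.0837]
tool_rot: [-0.387, 0.856, -0.141, -0.312]
ft_force: [-1.4, -0.5, -1.5]
grip_width: 0.0209
mid in well 0.0777 -0.0003 -0.0029 joints [ 0.55  0.99  0.7   1.95 -0.19 -0.23] F [-1.4 -0.5 -1.5]
rot err deg (to apply) [0.01 0.04 0.04] jaw err -0.05 grip 0.0209
xw [-0.506 -0.575  0.643] zw [0.424 0.483 0.766]
```

```bash
python3 -m jog '[[[0.0015,0.0017,-0.002,0,0,0,255],[0.003,0.0035,-0.004,0,0,0,255],[0.003,0.0035,-0.004,0,0,0,255]]]'; python3 ck.py 2
```

```text
clock: 15.57
eef_pos: [0.4879, 0.2271, 0.0832]
tool_rot: [-0.387, 0.856, -0.142, -0.314]
ft_force: [-3.9, -4.0, 4.1]
grip_width: 0.0207
mid in well 0.0759 0.0001 -0.002 joints [ 0.55  1.    0.72  1.96 -0.19 -0.23] F [-3.9 -4.   4.1]
rot err deg (to apply) [ 0.22 -0.15  0.04] jaw err -0.05 grip 0.0207
xw [-0.506 -0.575  0.643] zw [0.424 0.483 0.766]
```

It has seated on the floor (mid at 76 mm, 7 N push-back). I'll release, back off along the tool and untilt.

```bash
python3 -m jog '[[[0,0,0,0,0,0,150],[0,0,0,0,0,0,150],[0,0,0,0,0,0,150],[0,0,0,0,0,0,150],[0.008,0.009,0.014,0,0,0,150],[0.017,0.019,0.03,0,0,0,150],[0.03,0.034,0.054,0,0,0,150],[0.02,0.02,0.09,0,0,0,150],[0.01,0,0.13,0,0,0,150]]]'; python3 -m jog '[[[0,-0.03,0,5,-4.4,0,150],[0,-0.06,0,10,-8.8,0,150],[0,-0.09,0,15,-13.2,0,150],[0,-0.12,0,20,-17.6,0,150],[0,-0.15,0,25,-22,0,150],[0,-0.18,0,30,-26.4,0,150],[0,-0.21,0,30,-26.4,0,150],[0,-0.245,0,30,-26.4,0,150],[0,-0.245,0,30,-26.4,0,150]]]'
python3 - <<'E'
from h import *
from scipy.spatial.transform import Rotation as R
o=bot.get_obs();M=R.from_quat(o['tool_rot']).as_matrix();print(M.round(3),o['eef_pos'])
t=bot.camera("top");s=bot.camera("scene");cv2.imwrite("pics/top4.png",t);cv2.imwrite("pics/scene4.png",s)
a=cv2.resize(t[120:240,180:300],(400,400),interpolation=cv2.INTER_CUBIC);b=cv2.resize(s[110:200,340:430],(400,400),interpolation=cv2.INTER_CUBIC)
cv2.imwrite("pics/c5.png",np.hstack([a,b]))
E
```

```text
clock: 16.32
eef_pos: [0.488, 0.2245, 0.1878]
tool_rot: [-0.39, 0.858, -0.141, -0.304]
ft_force: [1.4, -0.7, 0.5]
grip_width: 0.0353
clock: 17.07
eef_pos: [0.4872, -0.0273, 0.1917]
tool_rot: [-0.408, 0.913, -0.001, 0.009]
ft_force: [1.3, 0.1, 0.9]
grip_width: 0.035
[[-0.667 -0.745  0.018]
 [-0.745  0.667  0.006]
 [-0.016 -0.009 -1.   ]] [ 0.48715493 -0.02726532  0.19173381]
```

View pics/c5.png

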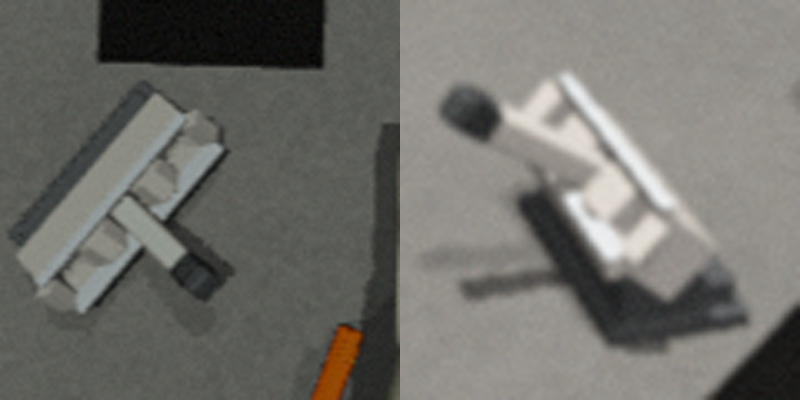

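The handle is fully in the middle well, its outer cap at top crop (200,275). Next is handle a: turn -65° and come down.

```bash
python3 -m jog '[[[0,0.003,0,0,0,-7,160],[0,0.006,0,0,0,-14,160],[0,0.006,0,0,0,-21,160],[0,0.006,0,0,0,-28,160],[0,0.006,-0.02,0,0,-35,160],[0,0.006,-0.04,0,0,-42,160],[0,0.006,-0.06,0,0,-49,160],[0,0.006,-0.08,0,0,-56,160],[0,0.006,-0.1,0,0,-63,160],[0,0.006,-0.13,0,0,-65,160]]]'; python3 -m jog '[[[0,0,0,0,0,0,150],[0,0,0,0,0,0,150],[0,0,0,0,0,0,150]]]'
python3 - <<'E'
from h import *
from scipy.spatial.transform import Rotation as R
M=R.from_quat(bot.get_obs()['tool_rot']).as_matrix();print(M.round(3),np.degrees(np.arctan2(M[1,0],M[0,0])))
E
```

```text
clock: 18.0
eef_pos: [0.4903, -0.0139, 0.0613]
tool_rot: [0.144, 0.99, -0.004, 0.01]
ft_force: [0.2, -0.3, -0.3]
grip_width: 0.0311
clock: 18.25
eef_pos: [0.489, -0.0148, 0.0617]
tool_rot: [0.142, 0.99, -0.004, 0.008]
ft_force: [0.2, 1.1, 0.3]
grip_width: 0.0356
[[-0.96   0.28   0.016]
 [ 0.28   0.96  -0.01 ]
 [-0.018 -0.006 -1.   ]] 163.73257045212935
```

```bash
python3 -m jog '[[[0,-0.003,0,0.6,0.9,0,150],[0,-0.003,-0.03,0.6,0.9,0,150],[0,-0.003,-0.055,0.6,0.9,0,150],[0,-0.003,-0.065,0.6,0.9,0,150],[0,-0.003,-0.0725,0.6,0.9,0,150],[0,-0.003,-0.0725,0.6,0.9,0,150],[0,-0.003,-0.0725,0.6,0.9,0,150]]]'; python3 -c "
from workcell import bot
print(bot.get_obs()['ft_torque'])"
```

```text
clock: 18.83
eef_pos: [0.4891, -0.0189, -0.0109]
tool_rot: [0.143, 0.99, -0.0, 0.0]
ft_force: [0.3, -0.1, -0.5]
grip_width: 0.0349
[ 0.0186052  -0.01551662 -0.03681043]
```

```bash
python3 -m jog '[[[0,0,0,0,0,0,255],[0,0,0,0,0,0,255],[0,0,0,0,0,0,255],[0,0,0,0,0,0,255],[0,0,0,0,0,0,255],[0,0,0.03,0,0,0,255],[0,0,0.07,0,0,0,255],[0,0,0.11,0,0,0,255],[0,0,0.15,0,0,0,255],[0,0,0.19,0,0,0,255]]]'; python3 -m jog '[[[0,0,0.02,0,0,0,255],[0,0,0.02,0,0,0,255],[0,0,0.02,0,0,0,255],[0,0,0.02,0,0,0,255]]]'
for i in 1 2 3 4 5 6; do python3 -m jog '[[[0,0,0,0,0,0,255]]]' >/dev/null; python3 -c "
from workcell import bot
o=bot.get_obs();print(o['ft_torque'].round(3),o['ft_force'].round(2),round(o['grip_width'],4),o['eef_pos'].round(4))"; done
```

```text
clock: 19.67
eef_pos: [0.4873, -0.0187, 0.1802]
tool_rot: [0.143, 0.99, -0.0, -0.001]
ft_force: [1.6, 0.0, -1.8]
grip_width: 0.0211
clock: 20.0
eef_pos: [0.4871, -0.0187, 0.197]
tool_rot: [0.143, 0.99, -0.0, -0.002]
ft_force: [-1.1, 0.1, -2.0]
grip_width: 0.0209
[ 0.028  0.017 -0.021] [-0.45 -0.18 -2.21] 0.0203 [ 0.4866 -0.0187  0.1962]
[ 0.07   0.046 -0.046] [-0.54  1.11 -2.09] 0.0205 [ 0.4868 -0.0187  0.1962]
[ 0.025  0.051 -0.009] [-0.74 -0.16 -1.52] 0.0206 [ 0.4872 -0.0187  0.1967]
[ 0.013  0.058 -0.024] [ 0.56 -0.63 -1.23] 0.0207 [ 0.4876 -0.0187  0.1971]
[ 0.033  0.09  -0.014] [ 0.3  -1.02 -2.11] 0.0208 [ 0.4879 -0.0187  0.1976]
[0.013 0.063 0.055] [-0.28  0.16 -2.21] 0.0203 [ 0.488  -0.0188  0.1979]
```

The torque averages (+0.03, +0.054), so the battery is at the far end, tool -x again. I'll turn +65° and carry it to well 1.

```bash
python3 -m jog '[[[-0.01,0.025,0.01,0,0,7,255],[-0.02,0.05,0.01,0,0,14,255],[-0.03,0.075,0.01,0,0,21,255],[-0.04,0.1,0.01,0,0,28,255],[-0.05,0.13,0.01,0,0,35,255],[-0.06,0.16,0.01,0,0,42,255],[-0.07,0.19,0.01,0,0,49,255],[-0.079,0.22,0.01,0,0,56,255],[-0.079,0.245,0.01,0,0,63,255],[-0.079,0.2515,0.01,0,0,65.1,255]]]'; python3 -m jog '[[[0,0,0,0,0,0,255],[0,0,-0.02,0,0,0,255],[0,0,-0.045,0,0,0,255],[0,0,-0.045,0,0,0,255]]]'; python3 -m jog '[[[0,0,0,-5,4.4,0,255],[0,0,0,-10,8.8,0,255],[0,0,0,-15,13.2,0,255],[0,0,0,-20,17.6,0,255],[0,0,0,-25,22,0,255],[0,0,0,-30,26.4,0,255],[0,0,0,-30,26.4,0,255],[0,0,0,-30,26.4,0,255],[0,0,0,-30,26.4,0,255]]]'; python3 ck.py 1
```

```text
clock: 21.33
eef_pos: [0.4088, 0.2362, 0.2084]
tool_rot: [-0.416, 0.909, 0.0, 0.0]
ft_force: [-0.3, 0.4, -1.0]
grip_width: 0.0209
clock: 21.67
eef_pos: [0.4065, 0.2299, 0.1592]
tool_rot: [-0.411, 0.912, -0.001, -0.005]
ft_force: [-1.4, -0.8, -2.2]
grip_width: 0.0206
clock: 22.42
eef_pos: [0.4097, 0.2322, 0.164]
tool_rot: [-0.387, 0.857, -0.141, -0.311]
ft_force: [0.5, -0.6, -0.5]
grip_width: 0.0206
mid in well 0.1646 -0.0 0.0291 joints [ 0.62  0.79  0.51  1.97 -0.15 -0.18] F [ 0.5 -0.6 -0.5]
rot err deg (to apply) [-0.08  0.14  0.06] jaw err -0.08 grip 0.0206
xw [-0.506 -0.575  0.643] zw [0.424 0.483 0.766]
```

```bash
python3 -m jog '[[[0,0,-0.02,0,0,0,255],[0,0,-0.039,0,0,0,255],[0,0,-0.039,0,0,0,255],[0,0,-0.039,0,0,0,255]]]'; python3 ck.py 1; python3 -m jog '[[[0.005,0.006,-0.0065,0,0,0,255],[0.01,0.0115,-0.013,0,0,0,255],[0.015,0.0172,-0.0193,0,0,0,255],[0.02,0.023,-0.0257,0,0,0,255],[0.025,0.0287,-0.032,0,0,0,255],[0.03,0.034,-0.038,0,0,0,255],[0.03,0.034,-0.038,0,0,0,255],[0.03,0.034,-0.038,0,0,0,255]]]'; python3 ck.py 1
```

```text
clock: 22.75
eef_pos: [0.4093, 0.2322, 0.1282]
tool_rot: [-0.387, 0.857, -0.14, -0.309]
ft_force: [0.5, 0.0, -2.3]
grip_width: 0.021
mid in well 0.1418 -0.0003 0.0015 joints [ 0.62  0.81  0.46  1.89 -0.15 -0.18] F [ 0.5  0.  -2.3]
rot err deg (to apply) [-0.21  0.27  0.07] jaw err -0.09 grip 0.021
xw [-0.506 -0.575  0.643] zw [0.424 0.483 0.766]
clock: 23.42
eef_pos: [0.4394, 0.2672, 0.086]
tool_rot: [-0.388, 0.856, -0.141, -0.312]
ft_force: [-0.1, 0.1, -1.4]
grip_width: 0.0207
mid in well 0.0792 -0.0008 -0.0011 joints [ 0.63  0.95  0.62  1.92 -0.14 -0.17] F [-0.1  0.1 -1.4]
rot err deg (to apply) [-0.03  0.01 -0.01] jaw err 0.02 grip 0.0207
xw [-0.506 -0.575  0.643] zw [0.424 0.483 0.766]
```

```bash
python3 -m jog '[[[0.0015,0.0017,-0.002,0,0,0,255],[0.0034,0.0038,-0.0043,0,0,0,255],[0.0034,0.0038,-0.0043,0,0,0,255]]]'; python3 ck.py 1
```

```text
clock: 23.67
eef_pos: [0.4416, 0.2694, 0.0839]
tool_rot: [-0.387, 0.855, -0.142, -0.313]
ft_force: [-3.4, -3.4, 4.7]
grip_width: 0.0208
mid in well 0.0754 -0.0006 -0.0008 joints [ 0.63  0.97  0.64  1.93 -0.14 -0.17] F [-3.4 -3.4  4.7]
rot err deg (to apply) [ 0.16 -0.17 -0.02] jaw err 0.03 grip 0.0208
xw [-0.506 -0.575  0.643] zw [0.424 0.483 0.766]
```

```bash
python3 -m jog '[[[0,0,0,0,0,0,150],[0,0,0,0,0,0,150],[0,0,0,0,0,0,150],[0,0,0,0,0,0,150],[0.008,0.009,0.014,0,0,0,150],[0.017,0.019,0.03,0,0,0,150],[0.03,0.034,0.054,0,0,0,150],[0.02,0.02,0.09,0,0,0,150],[0.01,0,0.13,0,0,0,150]]]'; python3 -m jog '[[[0.01,-0.03,0,5,-4.4,0,150],[0.02,-0.06,0,10,-8.8,0,150],[0.03,-0.09,0,15,-13.2,0,150],[0.04,-0.12,0,20,-17.6,0,150],[0.05,-0.15,0,25,-22,0,150],[0.06,-0.18,0,30,-26.4,0,150],[0.07,-0.21,0,30,-26.4,0,150],[0.08,-0.24,0,30,-26.4,0,150],[0.09,-0.27,0,30,-26.4,0,150],[0.1,-0.3,0,30,-26.4,0,150]]]'; python3 -m jog '[[[0.005,-0.035,0,0,0,-7,150],[0.011,-0.07,0,0,0,-14,150],[0.011,-0.105,0,0,0,-21,150],[0.011,-0.14,0,0,0,-28,150],[0.011,-0.144,-0.03,0,0,-31.6,150],[0.011,-0.144,-0.07,0,0,-31.6,150],[0.011,-0.144,-0.11,0,0,-31.6,150],[0.011,-0.144,-0.14,0,0,-31.6,150],[0.011,-0.144,-0.14,0,0,-31.6,150],[0.011,-0.144,-0.14,0,0,-31.6,150]]]';  python3 - <<'E'
from h import *
from scipy.spatial.transform import Rotation as R
M=R.from_quat(bot.get_obs()['tool_rot']).as_matrix();print(M.round(3),np.degrees(np.arctan2(M[1,0],M[0,0])))
z=M[:,2];print("tilt fix deg",np.degrees(np.cross(z,[0,0,-1])).round(2))
E
```

```text
clock: 24.42
eef_pos: [0.4461, 0.2679, 0.1919]
tool_rot: [-0.39, 0.857, -0.141, -0.308]
ft_force: [0.2, -0.5, 1.4]
grip_width: 0.0351
clock: 25.25
eef_pos: [0.5453, -0.0356, 0.1981]
tool_rot: [-0.412, 0.911, 0.0, 0.007]
ft_force: [0.1, -0.1, -0.1]
grip_width: 0.0351
clock: 26.08
eef_pos: [0.5548, -0.1773, 0.056]
tool_rot: [-0.149, 0.989, 0.0, 0.004]
ft_force: [0.8, -0.4, -0.2]
grip_width: 0.0351
[[-0.956 -0.294  0.008]
 [-0.294  0.956  0.001]
 [-0.008 -0.001 -1.   ]] -162.91288581634794
tilt fix deg [-0.07  0.45  0.  ]
```

```bash
python3 -m jog '[[[0.009,0.003,0,0,0.45,0,150],[0.009,0.003,0,0,0.45,0,150],[0.009,0.003,-0.03,0,0.45,0,150],[0.009,0.003,-0.05,0,0.45,0,150],[0.009,0.003,-0.06,0,0.45,0,150],[0.009,0.003,-0.067,0,0.45,0,150],[0.009,0.003,-0.067,0,0.45,0,150],[0.009,0.003,-0.067,0,0.45,0,150]]]'
```

```text
clock: 26.75
eef_pos: [0.5663, -0.1751, -0.0084]
tool_rot: [-0.149, 0.989, -0.001, 0.003]
ft_force: [0.2, -0.2, 0.9]
grip_width: 0.0348
```

```bash
python3 -m jog '[[[-0.001,0.001,-0.002,0,0,0,150],[-0.001,0.001,-0.002,0,0,0,255],[-0.001,0.001,-0.002,0,0,0,255],[-0.001,0.001,-0.002,0,0,0,255],[-0.001,0.001,-0.002,0,0,0,255],[-0.001,0.001,-0.002,0,0,0,255]]]'; python3 -m jog '[[[0,0,0.03,0,0,0,255],[0,0,0.07,0,0,0,255],[0,0,0.11,0,0,0,255],[0,0,0.15,0,0,0,255],[0,0,0.19,0,0,0,255],[0,0,0.21,0,0,0,255],[0,0,0.21,0,0,0,255],[0,0,0.21,0,0,0,255],[0,0,0.21,0,0,0,255],[0,0,0.21,0,0,0,255]]]'
for i in 1 2 3 4 5 6; do python3 -m jog '[[[0,0,0,0,0,0,255]]]' >/dev/null; python3 -c "
from workcell import bot
o=bot.get_obs();print(o['ft_torque'].round(3),o['ft_force'].round(2),round(o['grip_width'],4),o['eef_pos'].round(4))"; done
```

```text
clock: 27.25
eef_pos: [0.5652, -0.174, -0.0104]
tool_rot: [-0.149, 0.989, -0.001, 0.003]
ft_force: [-0.2, 0.6, 5.8]
grip_width: 0.0206
clock: 28.08
eef_pos: [0.5629, -0.1733, 0.1956]
tool_rot: [-0.149, 0.989, 0.001, -0.0]
ft_force: [-0.6, 0.0, -1.5]
grip_width: 0.0207
[ 0.     0.02  -0.044] [ 0.47 -0.3  -2.28] 0.0208 [ 0.5631 -0.1734  0.1958]
[ 0.033  0.052 -0.037] [ 0.6  -1.19 -2.55] 0.0211 [ 0.5635 -0.1735  0.1964]
[-0.013  0.034  0.015] [ 0.76  1.33 -1.49] 0.021 [ 0.5639 -0.1736  0.197 ]
[0.008 0.082 0.049] [-0.47 -0.72 -1.29] 0.0208 [ 0.5642 -0.1737  0.1976]
[ 0.026  0.073 -0.037] [ 0.48 -0.39 -1.98] 0.0214 [ 0.5643 -0.1737  0.198 ]
[-0.025  0.057 -0.042] [-0.31  0.6  -0.89] 0.0204 [ 0.5644 -0.1738  0.1982]
```

The torque averages (0, +0.053), so the battery is at the far end, tool -x. On to well 3.

```bash
python3 -m jog '[[[-0.006,0.034,0.01,0,0,4,255],[-0.012,0.068,0.01,0,0,8,255],[-0.018,0.102,0.01,0,0,12,255],[-0.024,0.136,0.01,0,0,16,255],[-0.03,0.17,0.01,0,0,20,255],[-0.037,0.204,0.01,0,0,24,255],[-0.044,0.238,0.01,0,0,28,255],[-0.05,0.272,0.01,0,0,31.6,255],[-0.056,0.3,0.01,0,0,31.6,255],[-0.062,0.324,0.01,0,0,31.6,255]]]'; python3 -m jog '[[[0,0,0,0,0,0,255],[0,0,-0.02,0,0,0,255],[0,0,-0.045,0,0,0,255],[0,0,-0.045,0,0,0,255]]]'; python3 -m jog '[[[0,0,0,-5,4.4,0,255],[0,0,0,-10,8.8,0,255],[0,0,0,-15,13.2,0,255],[0,0,0,-20,17.6,0,255],[0,0,0,-25,22,0,255],[0,0,0,-30,26.4,0,255],[0,0,0,-30,26.4,0,255],[0,0,0,-30,26.4,0,255],[0,0,0,-30,26.4,0,255]]]'; python3 ck.py 3
```

```text
clock: 29.42
eef_pos: [0.5019, 0.1524, 0.2086]
tool_rot: [-0.413, 0.911, 0.0, 0.003]
ft_force: [-0.1, -0.2, -2.0]
grip_width: 0.0208
clock: 29.75
eef_pos: [0.4994, 0.1492, 0.1592]
tool_rot: [-0.412, 0.911, 0.001, -0.002]
ft_force: [-0.7, 0.3, -2.5]
grip_width: 0.0208
clock: 30.5
eef_pos: [0.5029, 0.1499, 0.164]
tool_rot: [-0.388, 0.857, -0.14, -0.308]
ft_force: [0.1, -0.3, -1.1]
grip_width: 0.0209
mid in well 0.1648 0.0003 0.0289 joints [ 0.44  0.88  0.68  2.02 -0.26 -0.32] F [ 0.1 -0.3 -1.1]
rot err deg (to apply) [-0.33  0.32  0.03] jaw err -0.04 grip 0.0209
xw [-0.506 -0.575  0.643] zw [0.424 0.483 0.766]
```

```bash
python3 -m jog '[[[0,0,-0.02,0,0,0,255],[0,0,-0.039,0,0,0,255],[0,0,-0.039,0,0,0,255],[0,0,-0.039,0,0,0,255]]]'; python3 ck.py 3; python3 -m jog '[[[0.005,0.006,-0.0065,0,0,0,255],[0.01,0.0115,-0.013,0,0,0,255],[0.015,0.0172,-0.0193,0,0,0,255],[0.02,0.023,-0.0257,0,0,0,255],[0.025,0.0287,-0.032,0,0,0,255],[0.03,0.034,-0.038,0,0,0,255],[0.03,0.034,-0.038,0,0,0,255],[0.03,0.034,-0.038,0,0,0,255]]]'; python3 ck.py 3
```

```text
clock: 30.83
eef_pos: [0.5026, 0.1495, 0.1289]
tool_rot: [-0.387, 0.858, -0.14, -0.306]
ft_force: [-0.3, -0.6, 0.3]
grip_width: 0.0208
mid in well 0.1428 0.0004 0.0017 joints [ 0.44  0.89  0.62  1.94 -0.26 -0.32] F [-0.3 -0.6  0.3]
rot err deg (to apply) [-0.43  0.49  0.1 ] jaw err -0.14 grip 0.0208
xw [-0.506 -0.575  0.643] zw [0.424 0.483 0.766]
clock: 31.5
eef_pos: [0.5332, 0.1843, 0.0892]
tool_rot: [-0.388, 0.858, -0.14, -0.307]
ft_force: [-0.4, -0.5, -3.1]
grip_width: 0.0205
mid in well 0.0817 0.0003 0.0011 joints [ 0.47  1.03  0.8   1.99 -0.24 -0.3 ] F [-0.4 -0.5 -3.1]
rot err deg (to apply) [-0.39  0.4   0.05] jaw err -0.07 grip 0.0205
xw [-0.506 -0.575  0.643] zw [0.424 0.483 0.766]
```

```bash
python3 -m jog '[[[0.0015,0.0017,-0.002,0,0,0,255],[0.0034,0.0038,-0.0043,0,0,0,255],[0.0034,0.0038,-0.0043,0,0,0,255]]]'; python3 ck.py 3
```

```text
clock: 31.75
eef_pos: [0.5356, 0.187, 0.0852]
tool_rot: [-0.388, 0.857, -0.141, -0.31]
ft_force: [-2.9, -4.0, 6.8]
grip_width: 0.0207
mid in well 0.0763 0.0004 0.0004 joints [ 0.47  1.05  0.83  2.01 -0.24 -0.3 ] F [-2.9 -4.   6.8]
rot err deg (to apply) [-0.16  0.14  0.  ] jaw err -0.0 grip 0.0207
xw [-0.506 -0.575  0.643] zw [0.424 0.483 0.766]
```

```bash
python3 -m jog '[[[0,0,0,0,0,0,150],[0,0,0,0,0,0,150],[0,0,0,0,0,0,150],[0,0,0,0,0,0,150],[0.008,0.009,0.014,0,0,0,150],[0.017,0.019,0.03,0,0,0,150],[0.03,0.034,0.054,0,0,0,150],[0.02,0.02,0.09,0,0,0,150],[0.01,0,0.13,0,0,0,150]]]'; python3 -m jog '[[[-0.02,-0.03,0.01,5,-4.4,0,150],[-0.04,-0.06,0.02,10,-8.8,0,150],[-0.06,-0.09,0.03,15,-13.2,0,150],[-0.08,-0.12,0.03,20,-17.6,0,150],[-0.09,-0.15,0.03,25,-22,0,150],[-0.1,-0.18,0.03,30,-26.4,0,150],[-0.12,-0.21,0.03,30,-26.4,0,150],[-0.14,-0.24,0.03,30,-26.4,0,150],[-0.15,-0.27,0.03,30,-26.4,0,150],[-0.16,-0.3,0.03,30,-26.4,0,150]]]'; python3 -m jog '[[[0,-0.03,0,0,0,0,150],[0,-0.06,0,0,0,0,150],[0,-0.1,0,0,0,0,150],[0,-0.14,0,0,0,0,150],[0,-0.14,0,0,0,0,150]]]'
python3 - <<'E'
from h import *
t=bot.camera("top");s=bot.camera("scene");cv2.imwrite("pics/top5.png",t);cv2.imwrite("pics/scene5.png",s)
xs=np.array([-.660,-.751,0]);ys=np.array([.751,-.660,0]);xw=.766*xs+[0,0,.643]
for w in(1,2,3):
    F=np.array([.536,.282,.052])+(w-2)*.062*ys
    for n in("top","scene"): print(w,n,"far end expected",proj(n,F+.150*xw).round(1),"white/cap border",proj(n,F+.119*xw).round(1))
d=cv2.absdiff(t,cv2.imread("pics/top0.png")).max(2)
for nm,(x,y) in dict(pot_near=(381,232),pot_far=(459,119),cup=(324,130),carton=(390,100),floss=(421,250),mouse=(252,96),organiser=(317,90)).items(): print(nm,d[y-14:y+14,x-14:x+14].mean().round(1))
a=cv2.resize(t[130:250,170:290],(400,400),interpolation=cv2.INTER_CUBIC);b=cv2.resize(s[100:200,330:430],(400,400),interpolation=cv2.INTER_CUBIC)
cv2.imwrite("pics/c6.png",np.vstack([np.hstack([a,b]),np.hstack([t[40:240,200:600],s[150:350,150:550]])]))
E
```

```text
clock: 32.5
eef_pos: [0.5283, 0.1827, 0.1806]
tool_rot: [-0.392, 0.858, -0.141, -0.299]
ft_force: [-0.1, 0.3, 0.4]
grip_width: 0.0355
clock: 33.33
eef_pos: [0.367, -0.12, 0.213]
tool_rot: [-0.412, 0.911, -0.001, 0.015]
ft_force: [0.8, 0.2, -0.1]
grip_width: 0.0351
clock: 33.75
eef_pos: [0.369, -0.2647, 0.2122]
tool_rot: [-0.409, 0.912, -0.002, 0.014]
ft_force: [1.1, 0.0, 0.8]
grip_width: 0.0353
1 top far end expected [220.2 221.9] white/cap border [214.8 215.7]
1 scene far end expected [349.  116.7] white/cap border [356.8 122.3]
2 top far end expected [236.7 202.5] white/cap border [231.  196.6]
2 scene far end expected [356.1 126.8] white/cap border [364.2 132.6]
3 top far end expected [253.2 183.2] white/cap border [247.2 177.7]
3 scene far end expected [363.9 138. ] white/cap border [372.3 143.8]
pot_near 44.0
pot_far 3.4
cup 3.5
carton 3.3
floss 39.4
mouse 4.1
organiser 3.4
```

View pics/c6.png

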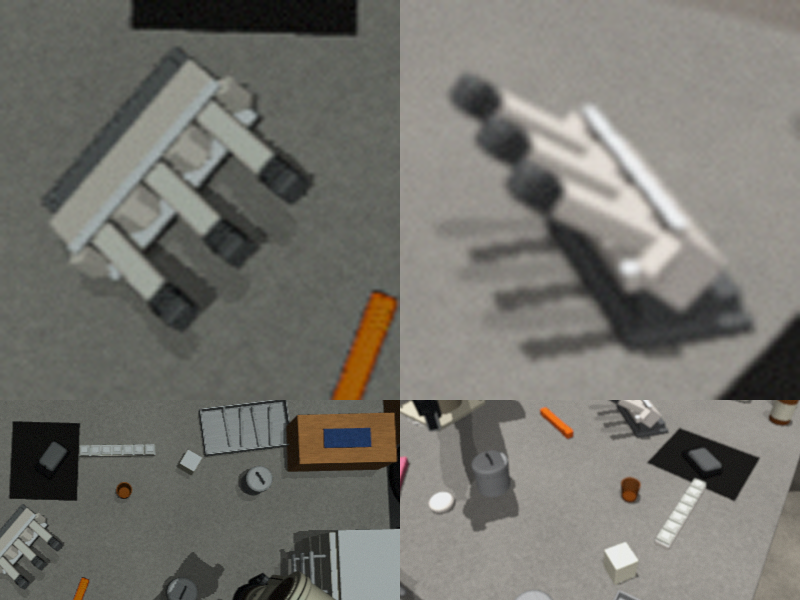

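```bash
cat > tri.py <<'E'
from h import *
t=cv2.imread("pics/top5.png");s=cv2.imread("pics/scene5.png")
xs=np.array([-.660,-.751,0]);ys=np.array([.751,-.660,0]);xw=.766*xs+[0,0,.643];zw=np.cross(xw,ys)
def ax(n,pts):
    o=[]
    for uv in pts:
        m=bot.camera_model(n);T=np.array(m["T"]);d=T[:3,:3]@np.linalg.solve(m["K"],[*uv,1.]);d/=np.linalg.norm(d);o.append((T[:3,3],d))
    return o
Tc=lambda x,y:(170+x/3.3333-.35,130+y/3.3333-.35);Sc=lambda x,y:(330+(x-400)/4-.4,100+y/4-.4)
# cap blobs: dark pixels near the seen cap centres
def cap(im,c,r,th):
    x,y=map(int,c);g=im[y-r:y+r+1,x-r:x+r+1].mean(2);l=cv2.connectedComponentsWithStats((g<th).astype(np.uint8));i=1+np.argmax(l[2][1:,4]);return l[3][i]+[x-r,y-r],l[2][i,4]
for w,a,b in((1,(175,307),(475,95)),(2,(233,241),(503,140)),(3,(287,178),(535,187))):
    ca,na=cap(t,Tc(*a),8,75);cb,nb=cap(s,Sc(*b),8,95)
    A=[];B=[]
    for n,uv in(("top",ca),("scene",cb)):
        o,d=ax(n,[uv])[0];P=np.eye(3)-np.outer(d,d);A.append(P);B.append(P@o)
    p=np.linalg.lstsq(np.vstack(A),np.hstack(B),rcond=None)[0]
    F=np.array([.536,.282,.052])+(w-2)*.062*ys;d=p-F
    print(w,ca.round(1),na,cb.round(1),nb,p.round(4),"res",(proj("top",p)-ca).round(1),(proj("scene",p)-cb).round(1),"in well",[(d@k).round(4) for k in(xw,ys,zw)])
E
python3 tri.py
```

```text
1 [223.1 220.3] 209 [349.1 125.1] 99 [0.417  0.2343 0.125 ] res [0.1 0.1] [ 0.1 -0. ] in well [np.float64(0.1345), np.float64(0.0041), np.float64(-0.0176)]
2 [239.5 201.2] 200 [354.6 133.9] 140 [0.4622 0.1907 0.131 ] res [0.5 0.7] [ 0.8 -0.1] in well [np.float64(0.1406), np.float64(0.0048), np.float64(-0.0149)]
3 [255.2 182.9] 168 [362.6 145.9] 139 [0.5077 0.152  0.1277] res [0.3 0.5] [ 0.6 -0.1] in well [np.float64(0.1378), np.float64(0.0026), np.float64(-0.0168)]
```

The handles are seated at full depth, but all three caps triangulate about 16 mm below the well axis, a full droop of about 0.12 rad. With the battery down the centre of mass should be inside the well, so I want a check that doesn't depend on the torque's sign. I'll re-grip the well 3 handle off-centre (100 mm up) and lift it. The expected torque is about 0.085 N m if the battery is down and about 0.01 if it is up.

```bash
python3 -m jog '[[[0.02,0.04,0.01,-3,2.6,0,150],[0.04,0.08,0.02,-6,5.2,0,150],[0.06,0.12,0.02,-9,7.8,0,150],[0.08,0.16,0.02,-12,10.5,0,150],[0.1,0.2,0.02,-15,13.1,0,150],[0.115,0.24,0.02,-18,15.8,0,150],[0.13,0.28,0.02,-21,18.4,0,150],[0.145,0.32,0.02,-24,21,0,150],[0.155,0.36,0.02,-25.2,22.1,0,150],[0.165,0.4,0.02,-25.2,22.1,0,150]]]';python3 -m jog '[[[0.006,0.04,0,0,0,0,150],[0.011,0.062,0,0,0,0,150],[0.011,0.062,0,0,0,0,150],[0.011,0.062,0,0,0,0,150]]]'; python3 ck.py 3
```

```text
clock: 34.68
eef_pos: [0.5278, 0.1273, 0.2301]
tool_rot: [-0.399, 0.873, -0.12, -0.252]
ft_force: [1.9, -0.0, 0.1]
grip_width: 0.035
clock: 35.02
eef_pos: [0.5386, 0.1876, 0.2308]
tool_rot: [-0.4, 0.874, -0.12, -0.25]
ft_force: [0.8, -0.4, 1.0]
grip_width: 0.0349
mid in well 0.1709 0.002 0.1132 joints [ 0.46  0.88  0.94  2.15 -0.22 -0.34] F [ 0.8 -0.4  1. ]
rot err deg (to apply) [-6.    5.03 -0.21] jaw err 0.17 grip 0.0349
xw [-0.506 -0.575  0.643] zw [0.424 0.483 0.766]
```

```bash
python3 -m jog '[[[0,0,-0.03,0,0,0,150],[0.006,0.008,-0.07,0,0,0,150],[0.006,0.008,-0.08,0,0,0,150],[0.006,0.008,-0.08,0,0,0,150],[0.006,0.008,-0.08,0,0,0,150]]]'; python3 ck.py 3
```

```text
clock: 35.43
eef_pos: [0.5447, 0.1914, 0.1531]
tool_rot: [-0.397, 0.875, -0.119, -0.25]
ft_force: [0.1, 0.1, 0.7]
grip_width: 0.035
mid in well 0.1156 0.0041 0.0582 joints [ 0.46  0.91  0.79  1.98 -0.22 -0.34] F [0.1 0.1 0.7]
rot err deg (to apply) [-5.85  5.15  0.01] jaw err -0.1 grip 0.035
xw [-0.506 -0.575  0.643] zw [0.424 0.483 0.766]
```

```bash
python3 -m jog '[[[-0.003,0.003,0,0,0,0,150],[-0.008,-0.002,-0.015,0,0,0,150],[-0.016,-0.012,-0.037,0,0,0,150],[-0.025,-0.022,-0.0625,0,0,0,150],[-0.025,-0.022,-0.0625,0,0,0,150],[-0.025,-0.022,-0.0625,0,0,0,150]]]'; python3 ck.py 3; python3 -m jog '[[[0,0,0,0,0,0,255],[0,0,0,0,0,0,255],[0,0,0,0,0,0,255],[0,0,0,0,0,0,255]]]'; python3 ck.py 3
```

```text
clock: 35.93
eef_pos: [0.5201, 0.17, 0.0909]
tool_rot: [-0.397, 0.875, -0.119, -0.25]
ft_force: [0.1, 1.0, 0.6]
grip_width: 0.0352
mid in well 0.1003 -0.0003 -0.0103 joints [ 0.44  0.86  0.53  1.76 -0.22 -0.35] F [0.1 1.  0.6]
rot err deg (to apply) [-5.91  5.21  0.02] jaw err -0.11 grip 0.0352
xw [-0.506 -0.575  0.643] zw [0.424 0.483 0.766]
clock: 36.27
eef_pos: [0.5225, 0.1715, 0.092]
tool_rot: [-0.398, 0.876, -0.119, -0.247]
ft_force: [-0.7, 0.5, 7.4]
grip_width: 0.0201
mid in well 0.0991 0.0005 -0.0077 joints [ 0.44  0.86  0.53  1.76 -0.22 -0.35] F [-0.7  0.5  7.4]
rot err deg (to apply) [-6.13  5.43  0.04] jaw err -0.16 grip 0.0201
xw [-0.506 -0.575  0.643] zw [0.424 0.483 0.766]
```

```bash
python3 -m jog '[[[-0.007,-0.008,0.009,0,0,0,255],[-0.014,-0.016,0.018,0,0,0,255],[-0.021,-0.024,0.027,0,0,0,255],[-0.028,-0.032,0.036,0,0,0,255],[-0.035,-0.04,0.045,0,0,0,255],[-0.035,-0.04,0.075,0,0,0,255],[-0.035,-0.05,0.1,0,0,0,255],[-0.035,-0.06,0.11,0,0,0,255]]]';python3 -m jog '[[[0,0,0,5,-4.4,0,255],[0,0,0,10,-8.8,0,255],[0,0,0,15,-13.2,0,255],[0,0,0,20,-17.6,0,255],[0,0,0,25.2,-22.1,0,255],[0,0,0,25.2,-22.1,0,255],[0,0,0,25.2,-22.1,0,255],[0,0,0,25.2,-22.1,0,255]]]'; for i in 1 2 3 4 5 6; do python3 -m jog '[[[0,0,0,0,0,0,255]]]' >/dev/null; python3 -c "
from workcell import bot
o=bot.get_obs();print(o['ft_torque'].round(3),o['ft_force'].round(2),round(o['grip_width'],4),o['eef_pos'].round(4),o['tool_rot'].round(3))"; done
```

```text
clock: 36.93
eef_pos: [0.4875, 0.1115, 0.2031]
tool_rot: [-0.398, 0.876, -0.119, -0.246]
ft_force: [1.3, 0.1, -1.5]
grip_width: 0.0201
clock: 37.6
eef_pos: [0.4865, 0.1105, 0.2001]
tool_rot: [-0.412, 0.911, -0.0, 0.014]
ft_force: [-0.5, 0.5, -1.3]
grip_width: 0.0207
[-0.007  0.04   0.007] [-0.52 -0.32 -1.69] 0.0203 [0.4872 0.1112 0.1997] [-0.412  0.911 -0.     0.014]
[-0.068  0.067  0.066] [-0.16 -1.04 -1.7 ] 0.0205 [0.4871 0.1114 0.1993] [-0.413  0.911  0.     0.014]
[-0.053  0.068  0.035] [ 0.43 -0.41 -1.16] 0.0206 [0.4867 0.1113 0.199 ] [-0.413  0.911  0.     0.014]
[-0.069  0.107 -0.066] [ 0.11 -0.17 -1.49] 0.0206 [0.4863 0.1112 0.1989] [-0.413  0.911  0.     0.013]
[-0.095  0.091 -0.029] [ 0.06  0.26 -2.13] 0.0201 [0.486  0.111  0.1989] [-0.413  0.911  0.     0.014]
[-0.034  0.061  0.007] [-0.45 -0.22 -2.17] 0.0207 [0.4858 0.1108 0.199 ] [-0.412  0.911  0.     0.014]
```

The sensed torque is 0.09 N m toward the lower end, so the battery was down and the droop is only clearance. The torque sign is confirmed. I'll put the handle back in well 3.

```bash
python3 -m jog '[[[0,0.006,0,-5,4.4,0,255],[0,0.012,0,-10,8.8,0,255],[0.002,0.018,-0.005,-15,13.2,0,255],[0.004,0.025,-0.01,-20,17.6,0,255],[0.004,0.025,-0.02,-25,22,0,255],[0.004,0.025,-0.02,-31.2,27.5,0,255],[0.004,0.025,-0.02,-31.2,27.5,0,255],[0.004,0.025,-0.02,-31.2,27.5,0,255],[0.004,0.025,-0.02,-31.2,27.5,0,255]]]'; python3 ck.py 3
```

```text
clock: 38.85
eef_pos: [0.49, 0.1357, 0.1791]
tool_rot: [-0.389, 0.855, -0.145, -0.31]
ft_force: [0.3, -0.3, -1.1]
grip_width: 0.0206
mid in well 0.1892 -0.0002 0.0282 joints [ 0.44  0.83  0.62  2.01 -0.27 -0.33] F [ 0.3 -0.3 -1.1]
rot err deg (to apply) [-0.03  0.01 -0.02] jaw err 0.02 grip 0.0206
xw [-0.506 -0.575  0.643] zw [0.424 0.483 0.766]
```

```bash
python3 -m jog '[[[0,0,-0.02,0,0,0,255],[0,0,-0.037,0,0,0,255],[0,0,-0.037,0,0,0,255],[0,0,-0.037,0,0,0,255]]]'; python3 ck.py 3; python3 -m jog '[[[0.005,0.006,-0.0065,0,0,0,255],[0.01,0.0115,-0.013,0,0,0,255],[0.015,0.0172,-0.0193,0,0,0,255],[0.02,0.023,-0.0257,0,0,0,255],[0.02,0.023,-0.0257,0,0,0,255]]]'; python3 ck.py 3
```

```text
clock: 39.18
eef_pos: [0.4898, 0.1348, 0.1461]
tool_rot: [-0.388, 0.856, -0.145, -0.308]
ft_force: [0.3, 0.4, -1.4]
grip_width: 0.0204
mid in well 0.1686 0.0003 0.0023 joints [ 0.44  0.84  0.56  1.94 -0.27 -0.32] F [ 0.3  0.4 -1.4]
rot err deg (to apply) [-0.11  0.2   0.09] jaw err -0.11 grip 0.0204
xw [-0.506 -0.575  0.643] zw [0.424 0.483 0.766]
clock: 39.6
eef_pos: [0.5111, 0.1603, 0.1156]
tool_rot: [-0.389, 0.855, -0.145, -0.309]
ft_force: [3.3, 3.8, 0.1]
grip_width: 0.0205
mid in well 0.1235 -0.0006 0.0004 joints [ 0.46  0.94  0.67  1.96 -0.26 -0.31] F [3.3 3.8 0.1]
rot err deg (to apply) [-0.08  0.05 -0.01] jaw err 0.02 grip 0.0205
xw [-0.506 -0.575  0.643] zw [0.424 0.483 0.766]
```

```bash
python3 -m jog '[[[0.004,0.0045,-0.003,0,0,0,255],[0.007,0.008,-0.007,0,0,0,255],[0.01,0.0115,-0.011,0,0,0,255],[0.01,0.0115,-0.011,0,0,0,255]]]'; python3 ck.py 3;  python3 -m jog '[[[0.0015,0.0017,-0.002,0,0,0,255],[0.003,0.0035,-0.0038,0,0,0,255],[0.003,0.0035,-0.0038,0,0,0,255]]]'; python3 ck.py 3
```

```text
clock: 39.93
eef_pos: [0.5202, 0.1709, 0.1046]
tool_rot: [-0.389, 0.855, -0.146, -0.31]
ft_force: [1.7, 2.8, -1.5]
grip_width: 0.0201
mid in well 0.1057 -0.0007 0.001 joints [ 0.46  0.98  0.73  1.98 -0.26 -0.3 ] F [ 1.7  2.8 -1.5]
rot err deg (to apply) [ 0.02 -0.05 -0.03] jaw err 0.04 grip 0.0201
xw [-0.506 -0.575  0.643] zw [0.424 0.483 0.766]
clock: 40.18
eef_pos: [0.5228, 0.1738, 0.1017]
tool_rot: [-0.389, 0.855, -0.146, -0.31]
ft_force: [1.4, 1.0, 0.1]
grip_width: 0.0209
mid in well 0.1008 -0.0007 0.0012 joints [ 0.47  0.99  0.75  1.99 -0.25 -0.3 ] F [1.4 1.  0.1]
rot err deg (to apply) [ 0.06 -0.08 -0.02] jaw err 0.03 grip 0.0209
xw [-0.506 -0.575  0.643] zw [0.424 0.483 0.766]
```

```bash
python3 -m jog '[[[0.0015,0.0017,-0.002,0,0,0,255],[0.003,0.0035,-0.0038,0,0,0,255],[0.003,0.0035,-0.0038,0,0,0,255]]]'; python3 ck.py 3
```

```text
clock: 40.43
eef_pos: [0.5243, 0.1752, 0.1001]
tool_rot: [-0.389, 0.854, -0.147, -0.313]
ft_force: [-3.7, -5.0, 8.4]
grip_width: 0.0203
mid in well 0.0981 -0.0005 0.0013 joints [ 0.47  1.01  0.77  2.   -0.25 -0.3 ] F [-3.7 -5.   8.4]
rot err deg (to apply) [ 0.32 -0.34 -0.06] jaw err 0.08 grip 0.0203
xw [-0.506 -0.575  0.643] zw [0.424 0.483 0.766]
```

It's on the floor again. I'll release, back off and clear the view, away from pot_near and the floss this time, then do the final check.

```bash
python3 -m jog '[[[0,0,0,0,0,0,150],[0,0,0,0,0,0,150],[0,0,0,0,0,0,150],[0,0,0,0,0,0,150],[0.008,0.009,0.014,0,0,0,150],[0.017,0.019,0.03,0,0,0,150],[0.03,0.034,0.054,0,0,0,150],[0.02,0.02,0.09,0,0,0,150],[0.01,0,0.12,0,0,0,150]]]'; python3 -m jog '[[[-0.02,-0.03,0.01,5,-4.4,0,150],[-0.04,-0.06,0.02,10,-8.8,0,150],[-0.06,-0.09,0.03,15,-13.2,0,150],[-0.08,-0.12,0.03,20,-17.6,0,150],[-0.09,-0.16,0.03,25,-22,0,150],[-0.1,-0.19,0.03,30,-26.4,0,150],[-0.12,-0.22,0.03,30,-26.4,0,150],[-0.14,-0.25,0.03,30,-26.4,0,150],[-0.16,-0.28,0.03,30,-26.4,0,150],[-0.17,-0.32,0.03,30,-26.4,0,150]]]'; python3 -m jog '[[[-0.02,-0.035,0,0,0,0,150],[-0.04,-0.07,0,0,0,0,150],[-0.06,-0.105,0,0,0,0,150],[-0.08,-0.14,0,0,0,0,150],[-0.1,-0.175,0,0,0,0,150],[-0.12,-0.21,0,0,0,0,150],[-0.14,-0.245,0,0,0,0,150],[-0.15,-0.28,0,0,0,0,150],[-0.15,-0.3,0,0,0,0,150],[-0.15,-0.3,0,0,0,0,150]]]'
python3 - <<'E'
from h import *
t=bot.camera("top");s=bot.camera("scene");cv2.imwrite("pics/top5.png",t);cv2.imwrite("pics/scene5.png",s)
a=cv2.resize(t[130:250,170:290],(400,400),interpolation=cv2.INTER_CUBIC);b=cv2.resize(s[100:200,330:430],(400,400),interpolation=cv2.INTER_CUBIC)
cv2.imwrite("pics/c7.png",np.vstack([np.hstack([a,b]),np.hstack([t[70:270,200:600],s[150:350,150:550]])]))
t0=cv2.imread("pics/top0.png")
for nm,(x,y) in dict(pot_near=(381,232),pot_far=(459,119),cup=(324,130),carton=(390,100),floss=(421,250),mouse=(252,96),organiser=(317,90)).items():
    r=cv2.matchTemplate(t[y-32:y+33,x-32:x+33],t0[y-18:y+19,x-18:x+19],cv2.TM_CCOEFF_NORMED);_,v,_,l=cv2.minMaxLoc(r);print(nm,"shift px",l[0]-14,l[1]-14,"score",round(v,2))
E
python3 tri.py
```

```text
clock: 41.18
eef_pos: [0.52, 0.1709, 0.1971]
tool_rot: [-0.393, 0.856, -0.146, -0.301]
ft_force: [0.0, 0.7, 0.8]
grip_width: 0.0352
clock: 42.02
eef_pos: [0.3473, -0.1504, 0.229]
tool_rot: [-0.413, 0.911, -0.006, 0.013]
ft_force: [0.9, -0.0, 0.3]
grip_width: 0.0354
clock: 42.85
eef_pos: [0.1998, -0.4539, 0.2281]
tool_rot: [-0.411, 0.912, -0.007, 0.012]
ft_force: [-0.1, -0.2, 0.1]
grip_width: 0.0352
pot_near shift px 0 0 score 1.0
pot_far shift px 0 0 score 1.0
cup shift px 0 0 score 0.99
carton shift px 0 0 score 1.0
floss shift px 0 0 score 0.99
mouse shift px 0 0 score 0.99
organiser shift px 0 0 score 0.99
1 [223.1 220.3] 210 [349.2 125.2] 107 [0.417  0.2345 0.1247] res [0.1 0.1] [ 0.1 -0. ] in well [np.float64(0.1342), np.float64(0.004), np.float64(-0.0178)]
2 [239.5 201.2] 201 [355.  134.2] 156 [0.4626 0.1911 0.13  ] res [0.4 0.6] [ 0.7 -0.1] in well [np.float64(0.1396), np.float64(0.0049), np.float64(-0.0153)]
3 [254.4 182.5] 169 [363.5 145.1] 153 [0.5089 0.1539 0.1296] res [0.3 0.4] [ 0.5 -0.1] in well [np.float64(0.1373), np.float64(0.0022), np.float64(-0.0139)]
```

View pics/c7.png

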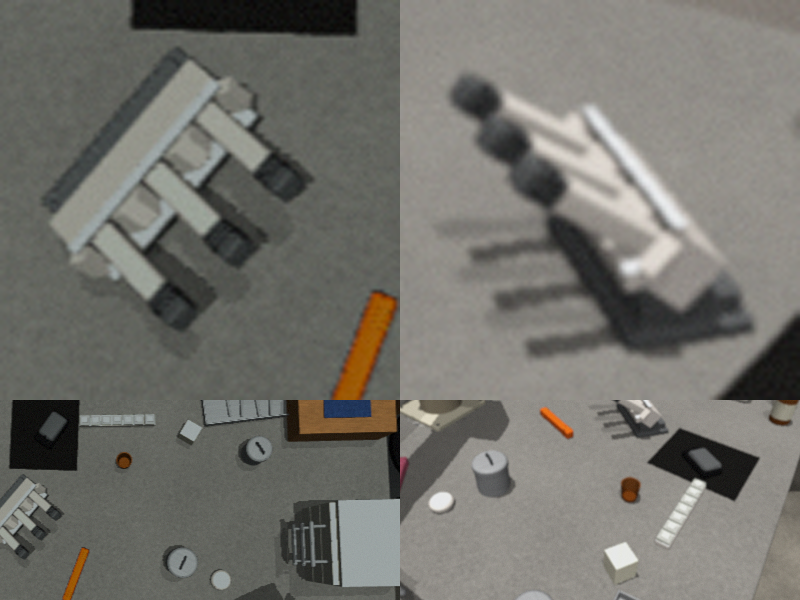

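All three handles sit at the same depth: top crop caps at (175,305), (233,240) and (283,177). The bystanders show no shift. Handing in.

```bash
python3 -c "
from workcell import bot
print(bot.job_done(),bot.get_obs()['clock'])"
```

```text
the job is handed in; nothing more can be done
the job is handed in; nothing more can be done
```

I put all three handles in the stand, one per well, battery end down, and handed the job in at about 43 s. It reported no verdict.

**Battery ends:** I felt the heavy end of each handle by lifting it at its middle. I later lifted the well 3 handle again off-centre, and it read 0.09 N m toward its lower end. That confirms which way round it was and that I read the torque direction correctly.

**Seating:** I pushed each handle to the well floor, feeling 7–10 N push back, with its middle at about 75–76 mm on the first insertions. The outer caps triangulate at 134–140 mm out along the wells, where 134–135 mm is expected. That leaves well 2's about 5 mm long, which is within the error of picking pixels.

**Bystanders:** In the top view, all seven match their starting positions with 0 pixels of shift.

**Checks that failed or disagreed:**
- **First grasp:** it closed on nothing, because the fingertips stand about 20 mm short of the nominal tip extent. I found the table by touch and used the corrected offset from then on.
- **Droop:** the outer caps sit 14–18 mm below the well axes, a tilt of about 0.12 rad. That fits the clearance in the wells and is under the 0.2 rad limit, but it is not perfectly in line.

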